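Change the spent grease cartridges of a lubrication station

ROBOT

A 7-joint arm with a two-finger parallel gripper is mounted at the origin on the work surface. World frame = base frame: x ahead of the robot, y to its left, z up, the work surface at z = 0. Lengths are in m, angles in rad, forces in N, time in s.
With the tool pointing down it reaches from about 0.4 to 0.85 m from the base axis. Payload 4.4 kg.
Tool frame: the origin (TCP) lies between the finger pads; the fingertips stand 19 mm ahead of it and the grasp point (between the pads) is the TCP; y points along the fingers, x is the direction in which the jaws open and shut, and the axes are right-handed (so a half turn about y gives the same grasp; the last joint's range is limited). The gripper opens to 94 mm and grips with 3 to 60 N. Pads are 16 mm wide; open, the fingers measure 119 mm over their backs; the gripper's body (75 mm by 177 mm) begins 78 mm behind the grasp point.
Start: joints at [-1.358, 0.628, 0.038, 1.517, -0.027, 0.996, -0.02], TCP at [0.179, 0.625, 0.224] pointing down, gripper open.
Joint ranges: [-3.06, 3.06], [-0.37, 2.12], [-1.25, 1.32], [0.18, 2.47], [-1.1, 4.24], [0.23, 1.98], [-2.94, 2.94]. Speed limits (rad/s): [2.57, 2.57, 3.14, 3.14, 3.14, 3.14, 3.14].

INTERFACE

Orientations are given as a rotation vector (axis times angle).
In Python, from cell import * gives the robot as it stands.
- The arm moves only by the tool step_arm, never from a script. Its argument "motion" is a list of rows, each a list of 3 entries, a list of its own where there are three numbers: the opening, from 0 (shut) to 1 (fully open), then the shift along the tool's x, y, z in mm, then the turn about the tool's y in rad. In form: [[grip, [x, y, z], yaw], ...]. A call has 1 to 20 rows; each row is the pose to reach, as a shift and turn from the pose commanded when the call began, along the tool's axes at that moment; what a row does not reach only later rows make up. A row lasts 1/8 s, in which the tool goes at most 62.5 mm and 10.7 degrees, less where a joint would pass 70% of its speed; a pose out of reach is approached as far as the arm can. A call with a gripper value outside its range is refused whole. The fingers move at their own pace and stop on an object; "force" is the grip in N (left out, the last holds). Time passes only in rows, so rows that repeat a pose let the fingers close. It gives the time, the measured TCP pose, the force and the opening at its end, in the units of the state.
- state(): the state, without advancing time (a new reading comes with each control period).
- snapshot(name): name is "scene" or "side" or "wrist"; returns a dict with "color" (384x512x3 uint8, red, green, blue), "z_map" (384x512 float32, m along the optical axis (not along the pixel's ray), 0 where there is no reading), "intrinsics" (3x3 intrinsics, pixels), "cam_to_world" (4x4, takes a point from camera to world coordinates). Camera axes: x right, y down, z forward; pixel columns grow to the right and rows downward; lengths in m; the calibration is good to about 2 mm. A picture is of the moment at which its call begins.
- job_done(): hands the job in, once; it reports no verdict.
The state is a dict: "time": time; "joints": joint angles; "joint_vel": joint speeds; "joint_efforts": joint torques, N m; "ee_pos": TCP position; "ee_rot": TCP orientation; "force": force on the tool from outside, world axes, zero at the start; "torque": the same for the moment, N m; "opening": opening from 0.0 (shut) to 1.0 (fully open).
Only numpy, scipy, OpenCV 4.12 (cv2) and the standard library are available. Lean on these libraries where they do the work, as an engineer would, in place of code of your own. Each camera call takes 0.05 s, during which the arm holds its last target.

TASK

Service the lubrication station: every port must end up with a full grease cartridge (orange rod standing out) pushed in and turned until it locks home, and every spent cartridge (orange rod sunk), whether still fitted or mixed in among the full ones in the tray, goes into the blue bin. Leave the full cartridge that is already fitted as it is, do not push in the rods of the full ones, and do not knock the sprocket or the tin out of place.

Things in the scene. Friction and masses are not known exactly. Their poses are not given: they have to be found in the camera images.
- cart1_mid (a point): Grease cartridge. Point on its axis half-way up (41 mm over its bottom), z up, x along its lugs and grip block; half a turn makes no difference. None if absent. All eight are alike: brass spigot 35 mm across, 0 to 24 mm above the bottom, white body 54 mm across to 52 mm, black grip block to 82 mm, orange level rod in the middle of the block's top.
- cart1_rod (a joint): How far the orange level rod of cart1 stands out (m): over 0.015 full, under 0.005 spent. Button 13 mm across, 5 mm thick, its top 87 mm above the cartridge's bottom plus this value. Stays unless pushed by more than 1.5 N. None if absent.
- cart2_mid (a point): Grease cartridge. Point on its axis half-way up (41 mm over its bottom), z up, x along its lugs and grip block; half a turn makes no difference. None if absent. Grip block (all eight): 46 mm long along x, 24 mm thick along y, 30 mm high, above the shoulder at 52 mm; pinch it across the 24 mm, it takes a hard grip.
- cart2_rod (a joint): How far the orange level rod of cart2 stands out (m): over 0.015 full, under 0.005 spent. Button 13 mm across, 5 mm thick, its top 87 mm above the cartridge's bottom plus this value. Stays unless pushed by more than 1.5 N. None if absent.
- cart3_mid (a point): Grease cartridge. Point on its axis half-way up (41 mm over its bottom), z up, x along its lugs and grip block; half a turn makes no difference. None if absent. Lugs (all eight): one on each side of the spigot along x, out to 23.5 mm from the axis, 9 mm wide, 2 to 8 mm above the bottom. 0.2 to 0.42 kg.
- cart3_rod (a joint): How far the orange level rod of cart3 stands out (m): over 0.015 full, under 0.005 spent. Button 13 mm across, 5 mm thick, its top 87 mm above the cartridge's bottom plus this value. Stays unless pushed by more than 1.5 N. None if absent.
- cart4_mid (a point): Grease cartridge. Point on its axis half-way up (41 mm over its bottom), z up, x along its lugs and grip block; half a turn makes no difference. None if absent. The spring valve head in an empty port meets a cartridge's bottom 8 mm below the port's point: 5 N there, 0.8 N more per mm pushed.
- cart4_rod (a joint): How far the orange level rod of cart4 stands out (m): over 0.015 full, under 0.005 spent. Button 13 mm across, 5 mm thick, its top 87 mm above the cartridge's bottom plus this value. Stays unless pushed by more than 1.5 N. None if absent.
- cart5_mid (a point): Grease cartridge. Point on its axis half-way up (41 mm over its bottom), z up, x along its lugs and grip block; half a turn makes no difference. None if absent. 
- cart5_rod (a joint): How far the orange level rod of cart5 stands out (m): over 0.015 full, under 0.005 spent. Button 13 mm across, 5 mm thick, its top 87 mm above the cartridge's bottom plus this value. Stays unless pushed by more than 1.5 N. None if absent.
- cart6_mid (a point): Grease cartridge. Point on its axis half-way up (41 mm over its bottom), z up, x along its lugs and grip block; half a turn makes no difference. None if absent. 
- cart6_rod (a joint): How far the orange level rod of cart6 stands out (m): over 0.015 full, under 0.005 spent. Button 13 mm across, 5 mm thick, its top 87 mm above the cartridge's bottom plus this value. Stays unless pushed by more than 1.5 N. None if absent.
- cart7_mid (a point): Grease cartridge. Point on its axis half-way up (41 mm over its bottom), z up, x along its lugs and grip block; half a turn makes no difference. None if absent. 
- cart7_rod (a joint): How far the orange level rod of cart7 stands out (m): over 0.015 full, under 0.005 spent. Button 13 mm across, 5 mm thick, its top 87 mm above the cartridge's bottom plus this value. Stays unless pushed by more than 1.5 N. None if absent.
- cart8_mid (a point): Grease cartridge. Point on its axis half-way up (41 mm over its bottom), z up, x along its lugs and grip block; half a turn makes no difference. None if absent. 
- cart8_rod (a joint): How far the orange level rod of cart8 stands out (m): over 0.015 full, under 0.005 spent. Button 13 mm across, 5 mm thick, its top 87 mm above the cartridge's bottom plus this value. Stays unless pushed by more than 1.5 N. None if absent.
- port1 (a point): Port 1 of the station: green block 380 mm (y) by 90 by 60 mm high, aluminium top 5 mm thick, fixed. Point: centre of the 39 mm round opening in the top face. x: along its two lug slots (13 mm wide, out to 25.5 mm from the centre, white marks); y: towards its two red home marks and the other ports, 95 mm apart; z up.
- port2 (a point): Port 2, as port 1. To fit (any port): lower the cartridge, lugs in the slots; push until its bottom is 20 to 23 mm below this point (24 at most); held down, turn a quarter clockwise seen from above, to a stop: grip block points at the red marks. Let go: the spring lifts it into the home notch, bottom 13 mm below this point, and a 6 mm lip keeps it from turning back.
- port3 (a point): Port 3, as port 1. To take a locked cartridge out (any port): push it down 8 mm so that its lugs clear the lip, held down turn it a quarter counter-clockwise seen from above, to a stop, so that its grip block lies along the slots (white marks), then lift it straight up.
- port4 (a point): Port 4, as port 1. The four ports stand in a row, 95 mm apart, in the order 1, 2, 3, 4 along +y.
- bin: Loose blue plastic stacking bin, 230 mm long (its x), 164 mm wide (its y), walls 85 mm high, 42 mm at its low front (-x end), walls and floor 4 mm. Origin: centre of its underside. 0.6 kg. For spent cartridges, standing or lying; room for four standing, two by two (at x +-55, y +-38 mm).
- tray: Loose grey-brown moulded delivery tray, 166 mm square, 45 mm high, floor 5 mm, four square cells of 66 mm, two by two, 84 mm apart, each with a cartridge standing in it, unless absent. Origin: centre of its underside. 0.5 kg.
- sprocket: Loose chain sprocket lying flat, 88 mm across, hub 22 mm high; origin under its centre. Not to be disturbed.
- tin: Loose tin with green label, 80 mm across, 100 mm high, standing; origin under its centre. Not to be disturbed.

How it is judged:
At the end, for the whole second after the job is handed in: Each port holds a full cartridge locked home: axis within 6 mm, grip block within 0.2 rad of the red marks, bottom 10.5 to 15.5 mm below the top face; their rods out 13 mm or more. Each spent one is in the bin, its middle between the walls and not above its rim (85 mm); bin at rest (((horizontal distance between cart1_mid and port1 below 0.006 m and z of cart1_mid in the frame of port1 between 0.0255 and 0.0305 m and angle between the x axis of cart1_mid and the y axis of port1, either way round below 0.2 rad) or (horizontal distance between cart1_mid and port2 below 0.006 m and z of cart1_mid in the frame of port2 between 0.0255 and 0.0305 m and angle between the x axis of cart1_mid and the y axis of port2, either way round below 0.2 rad) or (horizontal distance between cart1_mid and port3 below 0.006 m and z of cart1_mid in the frame of port3 between 0.0255 and 0.0305 m and angle between the x axis of cart1_mid and the y axis of port3, either way round below 0.2 rad) or (horizontal distance between cart1_mid and port4 below 0.006 m and z of cart1_mid in the frame of port4 between 0.0255 and 0.0305 m and angle between the x axis of cart1_mid and the y axis of port4, either way round below 0.2 rad)) and ((horizontal distance between cart2_mid and port1 below 0.006 m and z of cart2_mid in the frame of port1 between 0.0255 and 0.0305 m and angle between the x axis of cart2_mid and the y axis of port1, either way round below 0.2 rad) or (horizontal distance between cart2_mid and port2 below 0.006 m and z of cart2_mid in the frame of port2 between 0.0255 and 0.0305 m and angle between the x axis of cart2_mid and the y axis of port2, either way round below 0.2 rad) or (horizontal distance between cart2_mid and port3 below 0.006 m and z of cart2_mid in the frame of port3 between 0.0255 and 0.0305 m and angle between the x axis of cart2_mid and the y axis of port3, either way round below 0.2 rad) or (horizontal distance between cart2_mid and port4 below 0.006 m and z of cart2_mid in the frame of port4 between 0.0255 and 0.0305 m and angle between the x axis of cart2_mid and the y axis of port4, either way round below 0.2 rad)) and ((horizontal distance between cart3_mid and port1 below 0.006 m and z of cart3_mid in the frame of port1 between 0.0255 and 0.0305 m and angle between the x axis of cart3_mid and the y axis of port1, either way round below 0.2 rad) or (horizontal distance between cart3_mid and port2 below 0.006 m and z of cart3_mid in the frame of port2 between 0.0255 and 0.0305 m and angle between the x axis of cart3_mid and the y axis of port2, either way round below 0.2 rad) or (horizontal distance between cart3_mid and port3 below 0.006 m and z of cart3_mid in the frame of port3 between 0.0255 and 0.0305 m and angle between the x axis of cart3_mid and the y axis of port3, either way round below 0.2 rad) or (horizontal distance between cart3_mid and port4 below 0.006 m and z of cart3_mid in the frame of port4 between 0.0255 and 0.0305 m and angle between the x axis of cart3_mid and the y axis of port4, either way round below 0.2 rad)) and ((horizontal distance between cart4_mid and port1 below 0.006 m and z of cart4_mid in the frame of port1 between 0.0255 and 0.0305 m and angle between the x axis of cart4_mid and the y axis of port1, either way round below 0.2 rad) or (horizontal distance between cart4_mid and port2 below 0.006 m and z of cart4_mid in the frame of port2 between 0.0255 and 0.0305 m and angle between the x axis of cart4_mid and the y axis of port2, either way round below 0.2 rad) or (horizontal distance between cart4_mid and port3 below 0.006 m and z of cart4_mid in the frame of port3 between 0.0255 and 0.0305 m and angle between the x axis of cart4_mid and the y axis of port3, either way round below 0.2 rad) or (horizontal distance between cart4_mid and port4 below 0.006 m and z of cart4_mid in the frame of port4 between 0.0255 and 0.0305 m and angle between the x axis of cart4_mid and the y axis of port4, either way round below 0.2 rad)) and value of joint each of cart1_rod, cart2_rod, cart3_rod, cart4_rod above 0.013 m and x of cart5_mid in the frame of bin between -0.105 and 0.11 m and y of cart5_mid in the frame of bin between -0.075 and 0.075 m and z of cart5_mid in the frame of bin between 0 and 0.085 m and x of cart6_mid in the frame of bin between -0.105 and 0.11 m and y of cart6_mid in the frame of bin between -0.075 and 0.075 m and z of cart6_mid in the frame of bin between 0 and 0.085 m and x of cart7_mid in the frame of bin between -0.105 and 0.11 m and y of cart7_mid in the frame of bin between -0.075 and 0.075 m and z of cart7_mid in the frame of bin between 0 and 0.085 m and x of cart8_mid in the frame of bin between -0.105 and 0.11 m and y of cart8_mid in the frame of bin between -0.075 and 0.075 m and z of cart8_mid in the frame of bin between 0 and 0.085 m and linear speed of bin below 0.02 m/s); the robot touches nothing.
It fails at once if the full cartridge already fitted is shifted, unlocked or lifted (moved more than 15 mm, or turned more than 0.35 rad from home) (distance of cart4_mid from where it was at the start of the episode above 0.015 m or angle between the x axis of cart4_mid and the y axis of port1, either way round above 0.35 rad).
It fails at once if the sprocket or the tin is shifted more than 40 mm (distance of any of sprocket, tin from where it was at the start of the episode above 0.04 m).
Of cart5, cart6, cart7, cart8 only 2 to 4 are there at a start; the rules pass over those that are not, and their reading is None.
At some moment in a run one of tray, bin may be knocked a few centimetres aside while the robot is not near it.
It also fails if it takes over 210 s, if anything falls off the work surface, if the arm or the gripper's body presses on something with over 40 N, if the wrist force passes 120 N, or if a joint passes its speed limit or range.

## Working session

There is one attempt and no reset: what is moved stays moved. The work goes in short steps, Python scripts to look and compute and a tool call to move; the robot and the scene stay as the last step left them, time stands still between calls to the robot, and variables do not carry over. Pictures are saved under pics/ and viewed, and the job is handed in when it is done.

Besides the shell and the picture viewer there is one more tool, called as name(argument=value, ...), one argument or row to a line, values as JSON. step_arm: Moves the arm, as the interface text tells. Its arguments: {"type":"object","properties":{"motion":{"type":"array","items":{"type":"array"}},"force":{"type":"number"}},"required":["motion"]}

```bash
ls -la; mkdir -p pics; python3 - <<'E'
from cell import *
import cv2
s=state(); print(s)
for n in ["scene","side","wrist"]:
    d=snapshot(n); cv2.imwrite(f"pics/{n}0.png",d["color"][:,:,::-1]); print(n,d["intrinsics"].tolist(),d["cam_to_world"].round(3).tolist())
E
```

```text
total 12
drwxr-xr-x  3 agent agent 4096 Dec  6 12:09 .
drwxr-xr-x 23 root  root  4096 Dec  6 12:09 ..
drwxr-xr-x  2 agent agent 4096 Dec  6 12:09 pics
{'time': 0.0, 'joints': array([-1.35779375,  0.62927243,  0.03844491,  1.51832692, -0.02697872,
        0.99628457, -0.02000134]), 'joint_vel': array([ 0.00066216, -0.00064767, -0.00150182, -0.00116797, -0.00091165,
       -0.00068507, -0.00015103]), 'joint_efforts': array([ 3.10548940e-04, -5.49739766e+01,  1.14361312e+00, -1.86621022e+01,
       -5.22421917e-02,  2.38817831e-02,  1.26351570e-04]), 'ee_pos': array([0.17869589, 0.62432825, 0.22361504]), 'ee_rot': array([-1.32940879, -1.00041279,  1.00272972]), 'force': array([-0.36542069, -0.57165274,  0.62716847]), 'torque': array([-0.03324782, -0.00642315,  0.02133125]), 'opening': 1.0010202311376224}
scene [[364.735502064392, 0.0, 259.2360456014287], [0.0, 364.735502064392, 192.73710241252968], [0.0, 0.0, 1.0]] [[0.106, 0.776, -0.622, 1.133], [0.994, -0.075, 0.077, -0.087], [0.013, -0.627, -0.779, 0.863], [0.0, 0.0, 0.0, 1.0]]
side [[430.5796920389064, 0.0, 249.66581753443998], [0.0, 430.5796920389064, 197.2874376974502], [0.0, 0.0, 1.0]] [[0.981, -0.137, 0.141, 0.358], [-0.196, -0.723, 0.662, -0.783], [0.011, -0.677, -0.736, 0.991], [0.0, 0.0, 0.0, 1.0]]
wrist [[282.3248902692663, 0.0, 252.05550996412688], [0.0, 282.3248902692663, 188.94894389866377], [0.0, 0.0, 1.0]] [[0.277, 0.935, 0.22, 0.115], [0.961, -0.269, -0.066, 0.643], [-0.002, 0.23, -0.973, 0.384], [0.0, 0.0, 0.0, 1.0]]
```

View pics/scene0.png

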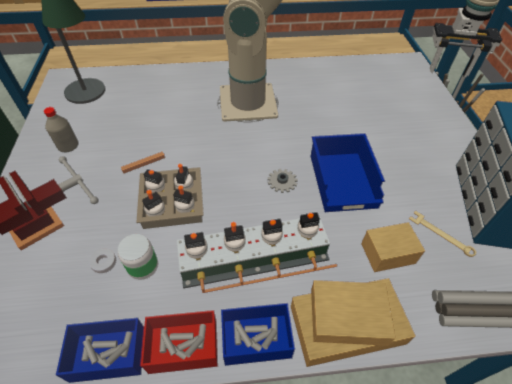

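View pics/side0.png

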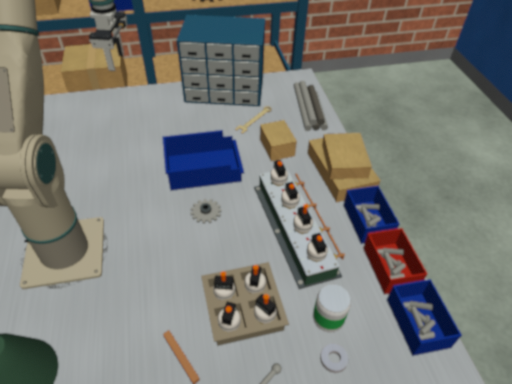

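View pics/wrist0.png

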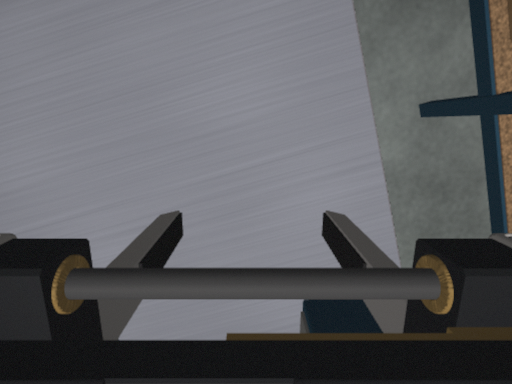

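```bash
cat > h.py <<'E'
from cell import *
import numpy as np, cv2
from scipy.spatial.transform import Rotation as R
def cloud(d):
    z=d["z_map"];K=d["intrinsics"];T=d["cam_to_world"]
    v,u=np.mgrid[:z.shape[0],:z.shape[1]]
    p=np.stack([(u-K[0,2])/K[0,0]*z,(v-K[1,2])/K[1,1]*z,z],-1)
    w=p@T[:3,:3].T+T[:3,3]; w[z<=0]=np.nan
    return w
def proj(d,P):
    T=np.linalg.inv(d["cam_to_world"]);q=T[:3,:3]@np.asarray(P)+T[:3,3];q=d["intrinsics"]@q;return q[:2]/q[2]
def ray(d,u,v):
    T=d["cam_to_world"];r=T[:3,:3]@np.linalg.inv(d["intrinsics"])@np.array([u,v,1]);return T[:3,3],r
def atz(d,u,v,z):
    o,r=ray(d,u,v);return o+r*(z-o[2])/r[2]
def tri(rays):
    A=np.zeros((3,3));b=np.zeros(3)
    for o,r in rays:
        r=r/np.linalg.norm(r);M=np.eye(3)-np.outer(r,r);A+=M;b+=M@o
    return np.linalg.solve(A,b)
def blobs(mask,amin=5):
    n,l,s,c=cv2.connectedComponentsWithStats(mask.astype(np.uint8),connectivity=8)
    return [(c[i],s[i,4],l==i) for i in range(1,n) if s[i,4]>=amin]
def orange(d):
    h=cv2.cvtColor(d["color"],cv2.COLOR_RGB2HSV);return (h[...,0]<14)&(h[...,1]>190)&(h[...,2]>150)
def save(d,name,box=None,k=1):
    im=d["color"][:,:,::-1]
    if box: x0,y0,x1,y1=box; im=im[y0:y1,x0:x1]
    im=cv2.resize(im,None,fx=k,fy=k,interpolation=cv2.INTER_CUBIC); cv2.imwrite("pics/"+name,im)
E
python3 - <<'E'
from h import *
for n,bx in [("scene",(120,120,390,300)),("side",(150,120,360,350))]:
    d=snapshot(n);w=cloud(d)
    save(d,n+"1.png",bx,2.9 if n=="scene" else 2.6)
    for c,a,m in blobs(orange(d)):
        print(n,c.round(1),a,np.nanmedian(w[m],0).round(3), np.nanmax(w[m][:,2]).round(3))
E
```

```text
scene [ 48.7 110. ] 36 [ 0.185 -0.618  0.151] 0.154
scene [179.8 165.8] 6 [ 0.418 -0.224  0.114] 0.115
scene [150.8 171.9] 12 [ 0.415 -0.307  0.095] 0.096
scene [179.9 187.7] 9 [ 0.498 -0.222  0.112] 0.114
scene [148.7 192.1] 12 [ 0.504 -0.302  0.113] 0.115
scene [310.1 215.4] 15 [0.635 0.099 0.137] 0.139
scene [272.3 222.2] 20 [0.645 0.005 0.136] 0.138
scene [232.9 224.9] 14 [ 0.656 -0.089  0.154] 0.158
scene [193.1 235.4] 17 [ 0.664 -0.183  0.137] 0.14
scene [183.5 348.3] 841 [ 0.885 -0.2    0.005] 0.074
scene [184.7 329. ] 189 [ 0.833 -0.215  0.005] 0.008
scene [176.6 342. ] 26 [ 0.861 -0.237  0.005] 0.008
side [279.3 162.8] 10 [0.632 0.101 0.139] 0.141
side [291.4 185.9] 8 [0.644 0.007 0.137] 0.137
side [305.4 206.3] 9 [ 0.653 -0.09   0.156] 0.158
side [388. 246.] 29 [ 0.898 -0.152  0.005] 0.011
side [397.5 257. ] 32 [ 0.906 -0.192  0.005] 0.009
side [385.3 265.4] 27 [ 0.861 -0.21   0.004] 0.071
side [255.1 267.8] 14 [ 0.493 -0.222  0.113] 0.117
side [406.2 272. ] 40 [ 0.908 -0.242  0.006] 0.072
side [222.6 275. ] 13 [ 0.414 -0.227  0.114] 0.117
side [266.4 298.5] 8 [ 0.502 -0.307  0.112] 0.116
side [227.3 309. ] 10 [ 0.411 -0.308  0.094] 0.099
```

View pics/scene1.png

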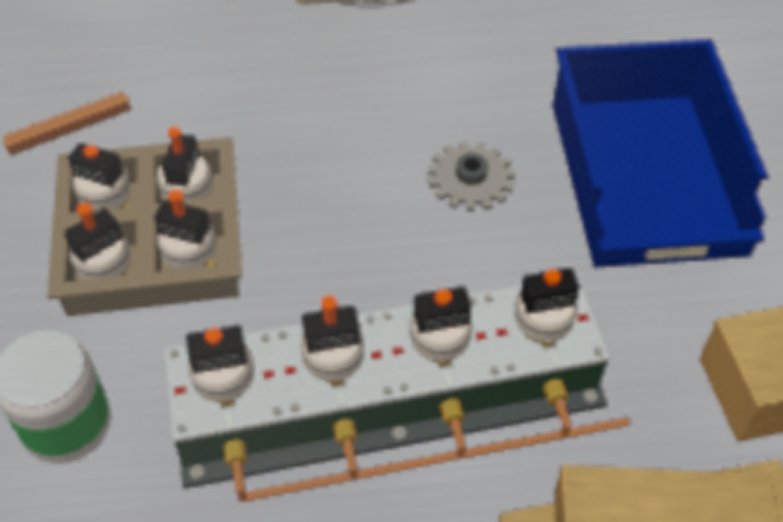

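View pics/side1.png

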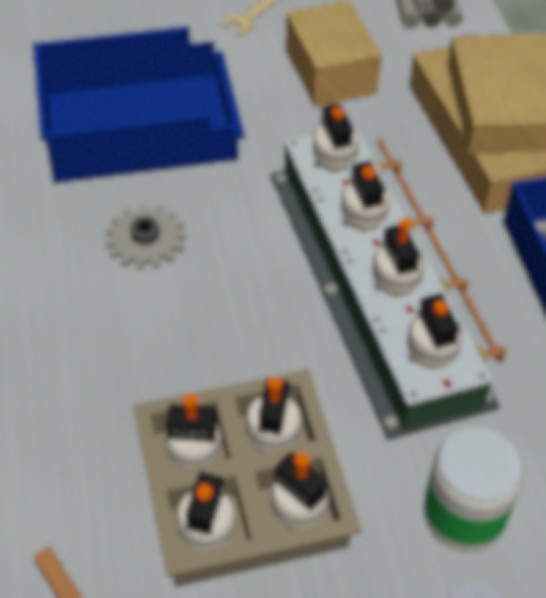

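```bash
cat >> h.py <<'E'
def nominal():
    return dict(p1=(.664,-.183,.129),p2=(.655,-.089,.129),p3=(.645,.005,.129),p4=(.635,.099,.129),
      t1=(.415,-.224,.087),t2=(.414,-.307,.087),t3=(.497,-.222,.087),t4=(.503,-.304,.087))
def blocks(d,noms,r=.032,tol=.005):
    w=cloud(d);c=d["color"].astype(int);dark=(c.max(-1)<85);out={}
    for k,(x,y,z) in noms.items():
        m=dark&(np.hypot(w[...,0]-x,w[...,1]-y)<r)&(abs(w[...,2]-z)<tol)
        p=w[m]
        if len(p)<8: continue
        (cx,cy),(a,b),an=cv2.minAreaRect((p[:,:2]*1000).astype(np.float32))
        if a<b: an+=90;a,b=b,a
        an=(an+90)%180-90
        out[k]=(round(cx/1000,4),round(cy/1000,4),round(float(np.median(p[:,2])),4),round(an,1),round(a),round(b),len(p))
    return out
E
python3 - <<'E'
from h import *
N=nominal()
D={n:snapshot(n) for n in("scene","side")}
for n,d in D.items():
    for k,v in blocks(d,N).items(): print(n,k,v)
    w=cloud(d)
    # top face
    c=d["color"].astype(int)
    m=(w[...,2]>.05)&(w[...,2]<.068)&(c.min(-1)>140)&(w[...,0]>.55)&(w[...,0]<.75)&(abs(w[...,1])<.3)
    p=w[m];print(n,"face",np.median(p[:,2]),p[:,2].std(),cv2.minAreaRect((p[:,:2]*1000).astype(np.float32)),len(p))
    h=cv2.cvtColor(d["color"],cv2.COLOR_RGB2HSV)
    b=(h[...,0]>105)&(h[...,0]<130)&(h[...,1]>150)&(w[...,0]<.7)&(w[...,1]>.05)&(w[...,1]<.5)&(w[...,0]>.2)
    p=w[b];print(n,"bin",cv2.minAreaRect((p[:,:2]*1000).astype(np.float32)),np.nanmax(p[:,2]), [np.round(cv2.boxPoints(cv2.minAreaRect((p[p[:,2]>.075][:,:2]*1000).astype(np.float32))))])
    q=p[p[:,2]<.01];print('floor',np.median(q,0),cv2.minAreaRect((q[:,:2]*1000).astype(np.float32)))
    t=(abs(w[...,2]-.045)<.006)&(w[...,0]>.3)&(w[...,0]<.6)&(w[...,1]>-.42)&(w[...,1]<-.12)
    p=w[t];print(n,"tray",np.median(p[:,2]),cv2.minAreaRect((p[:,:2]*1000).astype(np.float32)))
s=state();print(R.from_rotvec(s["ee_rot"]).as_matrix().round(3))
E
```

```text
scene p1 (0.6663, -0.182, 0.1294, -84.5, 42, 21, 130)
scene p2 (0.6563, -0.0886, 0.1294, -84.3, 43, 22, 130)
scene p3 (0.6457, 0.0053, 0.1291, -82.6, 43, 22, 118)
scene p4 (0.6359, 0.0997, 0.1292, -85.4, 43, 21, 109)
scene t1 (0.4173, -0.2237, 0.0876, -16.1, 42, 23, 77)
scene t2 (0.4161, -0.3065, 0.0871, 63.1, 45, 22, 76)
scene t3 (0.4977, -0.2212, 0.0871, 71.3, 46, 24, 102)
scene t4 (0.5027, -0.3022, 0.0871, -56.8, 45, 23, 108)
scene face 0.060897931570171204 0.0014778699405898783 ((648.2259521484375, -40.05950927734375), (93.21204376220703, 381.18096923828125), 6.397060871124268) 2763
scene bin ((424.0152893066406, 259.76788330078125), (171.80886840820312, 242.43846130371094), 89.2153091430664) 0.09086715555699065 [array([[303., 347.],
       [303., 173.],
       [501., 174.],
       [501., 347.]], dtype=float32)]
floor [0.41556759 0.27559503 0.00461502] ((420.9921569824219, 261.4124755859375), (162.08209228515625, 231.37046813964844), 89.2689437866211)
scene tray 0.04604589612779897 ((455.66656494140625, -261.4957580566406), (183.63526916503906, 180.3938751220703), 2.5244071483612
[... 463 characters left out ...]
76796467875 ((649.3746948242188, -39.20960998535156), (91.32357788085938, 381.7656555175781), 6.243511199951172) 1726
side bin ((422.51397705078125, 258.7169494628906), (180.46995544433594, 234.68186950683594), 89.22496032714844) 0.09545091434776287 [array([[304., 169.],
       [499., 168.],
       [500., 348.],
       [306., 349.]], dtype=float32)]
floor [0.42342254 0.30624618 0.00545015] ((420.37701416015625, 264.876708984375), (167.38157653808594, 222.64295959472656), 89.43855285644531)
side tray 0.045561490873059385 ((455.9066162109375, -260.343994140625), (180.4703369140625, 182.72805786132812), 2.5477025508880615)
[[ 0.275 -0.    -0.961]
 [ 0.961 -0.     0.275]
 [-0.    -1.     0.   ]]
```

```bash
cat >> h.py <<'E'
def go(x,y,z,jaw=None):
    """shift in tool axes (mm) and yaw to reach world TCP pos and jaw angle (deg, mod 180 nearest unless full=)"""
    s=state();M=R.from_rotvec(s["ee_rot"]).as_matrix()
    sh=M.T@(np.array([x,y,z])-s["ee_pos"])*1000
    cur=np.degrees(np.arctan2(M[1,0],M[0,0]));yaw=0
    if jaw is not None:
        d=(cur-jaw+180)%360-180; yaw=np.radians(d)
    print("t",round(s["time"],2),"pos",s["ee_pos"].round(4),"jaw",round(cur,1),"F",s["force"].round(1),"op",round(s["opening"],3),"j7",round(s["joints"][6],2),"tilt",M[:,1].round(3),"-> shift",sh.round(1),"yaw",round(float(yaw),3))
    return sh,yaw
E
python3 -c "
from h import *
go(.640,.03,.28,6.3)"
```

```text
t 0.35 pos [0.1788 0.6248 0.2243] jaw 74.0 F [0.3 0.5 0.9] op 1.0 j7 -0.02 tilt [-0. -0. -1.] -> shift [-444.9  -55.6 -607.1] yaw 1.182
```

step_arm(
  motion=[
    [0.5,[-45,-50,-60],0.12],
    [0.5,[-90,-55,-121],0.24],
    [0.5,[-135,-55,-182],0.36],
    [0.5,[-180,-55,-243],0.48],
    [0.5,[-225,-55,-304],0.6],
    [0.5,[-270,-55,-365],0.72],
    [0.5,[-315,-55,-426],0.84],
    [0.5,[-360,-55,-487],0.96],
    [0.5,[-405,-55,-548],1.08],
    [0.5,[-445,-55,-607],1.182],
    [0.5,[-445,-55,-607],1.182],
    [0.5,[-445,-55,-607],1.182],
    [0.5,[-445,-55,-607],1.182],
    [0.5,[-445,-55,-607],1.182],
  ],
  force=60,
)

```text
time: 2.1
ee_pos: [0.6398, 0.0295, 0.279]
ee_rot: [-1.569, -0.084, 0.086]
force: [-0.1, 0.6, -0.6]
opening: 0.497
```

```bash
python3 - <<'E'
from h import *
go(.640,.03,.28,6.3)
d=snapshot("wrist");save(d,"w1.png",None,1.5)
for k,v in blocks(d,nominal()).items(): print(k,v)
print(proj(d,state()["ee_pos"]))
np.save("w1.npy",d,allow_pickle=True)
E
```

```text
t 2.1 pos [0.6398 0.0295 0.279 ] jaw 6.2 F [-0.1  0.6 -0.6] op 0.497 j7 0.24 tilt [-0.001  0.    -1.   ] -> shift [ 0.2 -1.   0.4] yaw -0.002
p1 (0.6605, -0.1612, 0.128, 7.0, 22, 8, 127)
p2 (0.6499, -0.0691, 0.1286, 9.8, 23, 11, 173)
p3 (0.6425, 0.0079, 0.1287, -84.3, 45, 22, 629)
p4 (0.6322, 0.1014, 0.1288, -84.4, 45, 22, 757)
[251.72015744 232.32765668]
```

View pics/w1.png

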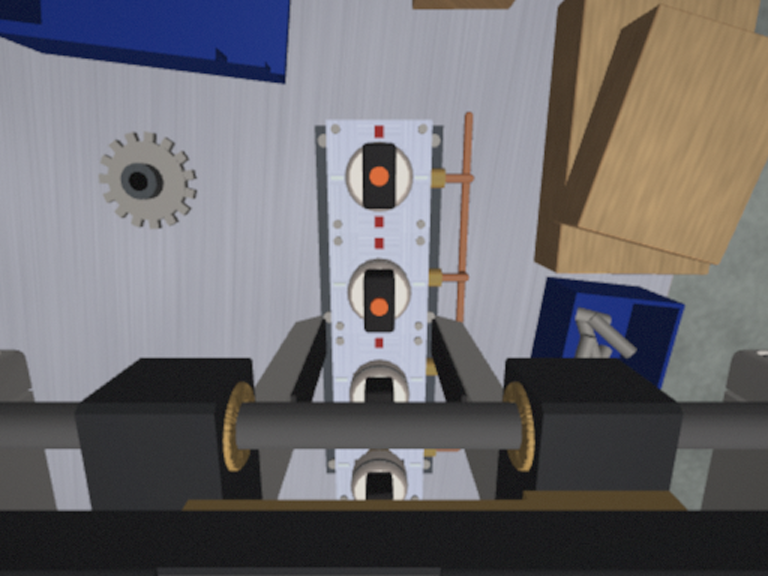

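```bash
python3 -c "
from h import *
go(.6325,.1015,.121,6)"
```

```text
t 2.15 pos [0.6393 0.0314 0.2791] jaw 6.3 F [-0.1  0.7  0.6] op 0.501 j7 0.24 tilt [-0.001  0.001 -1.   ] -> shift [  1.2 158.2  70.2] yaw 0.006
```

```bash
cat >> h.py <<'E'
def avg(n=4):
    P=[];Q=[];F=[]
    for i in range(n):
        s=state();P.append(s["ee_pos"]);Q.append(s["ee_rot"]);F.append(s["force"])
        if i<n-1: snapshot("wrist")
    s=dict(s);s["ee_pos"]=np.mean(P,0);s["ee_rot"]=R.from_rotvec(Q).mean().as_rotvec();s["force"]=np.mean(F,0);s["sd"]=np.std(P,0);return s
def go(x=None,y=None,z=None,jaw=None,n=4):
    s=avg(n);M=R.from_rotvec(s["ee_rot"]).as_matrix()
    if x is None: x=s["ee_pos"][0]
    if y is None: y=s["ee_pos"][1]
    if z is None: z=s["ee_pos"][2]
    sh=M.T@(np.array([x,y,z])-s["ee_pos"])*1000
    cur=np.degrees(np.arctan2(M[1,0],M[0,0]));yaw=0
    if jaw is not None:
        d=(cur-jaw+180)%360-180; yaw=np.radians(d)
    print("t",round(s["time"],2),"pos",s["ee_pos"].round(4),"sd",s["sd"].round(4),"jaw",round(cur,1),"F",s["force"].round(1),"op",round(s["opening"],3),"j7",round(s["joints"][6],2),"-> shift",sh.round(1),"yaw",round(float(yaw),3))
    return sh,yaw
E
python3 -c "
from h import *
go(.6325,.1015,.121,6,6)"
```

```text
t 2.4 pos [0.6392 0.0323 0.2794] sd [0.0001 0.0004 0.0002] jaw 6.4 F [-0.1 -0.1  0.4] op 0.502 j7 0.24 -> shift [  1.2 158.5  69.3] yaw 0.008
```

step_arm(
  motion=[
    [0.5,[1,0,35],0.008],
    [0.5,[1,20,69],0.008],
    [0.5,[1,60,69],0.008],
    [0.5,[1,100,69],0.008],
    [0.5,[1,130,69],0.008],
    [0.5,[1,150,69],0.008],
    [0.5,[1,158,69],0.008],
    [0.5,[1,158,69],0.008],
    [0.5,[1,158,69],0.008],
  ],
  force=60,
)

```text
time: 3.52
ee_pos: [0.6341, 0.099, 0.1226]
ee_rot: [-1.569, -0.082, 0.079]
force: [0.1, 0.7, -0.8]
opening: 0.499
```

```bash
python3 - <<'E'
from h import *
go(.6325,.1015,.121,6,4)
d=snapshot("wrist");save(d,"w2.png",None,1.5)
E
```

```text
t 3.67 pos [0.634  0.0989 0.1225] sd [0.0001 0.     0.0001] jaw 5.9 F [-0.2  0.3 -0.1] op 0.503 j7 0.2 -> shift [-1.2  1.5  2.7] yaw -0.003
```

View pics/w2.png

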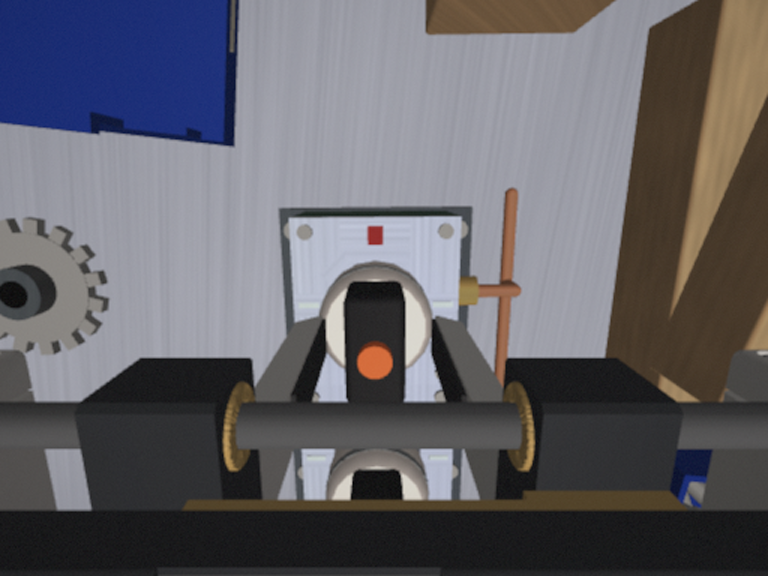

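step_arm(
  motion=[
    [0.5,[-1,1.5,2.7],0],
    [0.5,[-1,1.5,2.7],0],
    [0,[-1,1.5,2.7],0],
    [0,[-1,1.5,2.7],0],
    [0,[-1,1.5,2.7],0],
    [0,[-1,1.5,2.7],0],
    [0,[-1,1.5,2.7],0],
    [0,[-1,1.5,2.7],0],
  ],
  force=60,
)

```text
time: 4.72
ee_pos: [0.6322, 0.1013, 0.1199]
ee_rot: [-1.569, -0.08, 0.08]
force: [0.9, 0.3, -0.7]
opening: 0.254
```

```bash
python3 - <<'E'
from h import *
go(.6325,.1015,.121,6,4)
E
```

```text
t 4.88 pos [0.6322 0.1013 0.1199] sd [0. 0. 0.] jaw 5.8 F [ 1.   0.3 -0.6] op 0.249 j7 0.19 -> shift [ 0.3 -1.1  0.2] yaw -0.003
```

step_arm(
  motion=[
    [0,[0,3,0],0],
    [0,[0,6,0],0],
    [0,[0,8,0],0],
    [0,[0,8.5,0],0],
    [0,[0,8.5,0],0],
    [0,[0,8.5,0],0],
  ],
)

```text
time: 5.62
ee_pos: [0.6323, 0.1012, 0.1129]
ee_rot: [-1.569, -0.081, 0.08]
force: [-2.5, 0.1, 9.8]
opening: 0.252
```

```bash
python3 - <<'E'
from h import *
go(n=3)
E
```

```text
t 5.72 pos [0.6323 0.1012 0.113 ] sd [0. 0. 0.] jaw 5.8 F [-2.1 -0.3  9.9] op 0.252 j7 0.2 -> shift [0. 0. 0.] yaw 0.0
```

step_arm(
  motion=[
    [0,[0,1.2,0],0],
    [0,[0,1.2,0],0],
    [0,[0,1.2,0],-0.15],
    [0,[0,1.2,0],-0.32],
    [0,[0,1.2,0],-0.49],
    [0,[0,1.2,0],-0.66],
    [0,[0,1.2,0],-0.83],
    [0,[0,1.2,0],-1.0],
    [0,[0,1.2,0],-1.17],
    [0,[0,1.2,0],-1.34],
    [0,[0,1.2,0],-1.48],
    [0,[0,1.2,0],-1.57],
    [0,[0,1.2,0],-1.57],
    [0,[0,1.2,0],-1.57],
  ],
)

```text
time: 7.48
ee_pos: [0.6335, 0.102, 0.1123]
ee_rot: [-1.161, -1.286, 1.281]
force: [-0.6, 1.0, 11.3]
opening: 0.248
```

```bash
python3 - <<'E'
from h import *
go(n=3);print(state()["torque"])
E
```

```text
t 7.58 pos [0.6335 0.1019 0.1123] sd [0. 0. 0.] jaw 95.8 F [-1.3  0.3 10.6] op 0.252 j7 1.39 -> shift [0. 0. 0.] yaw 0.0
[0.10542696 0.28110856 0.06446597]
```

step_arm(
  motion=[
    [0,[0,-6,0],0],
    [0,[0,-15,0],0],
    [0,[0,-30,0],0],
    [0,[0,-55,0],0],
    [0,[0,-85,0],0],
    [0,[0,-115,0],0],
    [0,[0,-115,0],0],
  ],
)

```text
time: 8.45
ee_pos: [0.633, 0.1014, 0.227]
ee_rot: [-1.162, -1.286, 1.281]
force: [-0.5, 0.2, -4.8]
opening: 0.247
```

```bash
python3 - <<'E'
from h import *
go(.366,.297,.215,90,n=3)
for n in ["wrist","side"]:
    d=snapshot(n);save(d,n+"3.png",None,1.2)
E
```

```text
t 8.55 pos [0.6319 0.1012 0.2254] sd [0.0008 0.0002 0.0012] jaw 95.8 F [-0.5 -0.1 -4.7] op 0.249 j7 1.41 -> shift [221.7  10.4 244.8] yaw 0.101
```

View pics/wrist3.png

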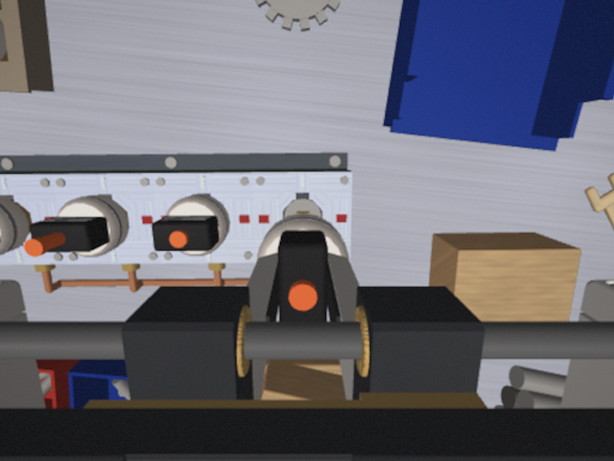

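View pics/side3.png

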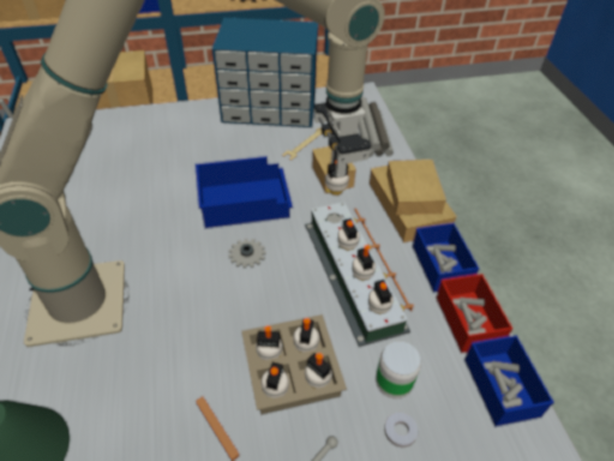

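step_arm(
  motion=[
    [0,[30,-5,33],0],
    [0,[66,-5,74],0.03],
    [0,[104,0,115],0.06],
    [0,[142,0,156],0.1],
    [0,[180,5,197],0.1],
    [0,[205,8,228],0.1],
    [0,[222,10,245],0.1],
    [0,[222,10,245],0.1],
    [0,[222,10,245],0.1],
  ],
)

```text
time: 9.78
ee_pos: [0.3666, 0.2966, 0.2148]
ee_rot: [-1.21, -1.209, 1.21]
force: [0.5, 0.2, -4.8]
opening: 0.251
```

```bash
python3 - <<'E'
from h import *
go(.366,.297,.079,90,n=3)
for n in ["wrist","side","scene"]:
    d=snapshot(n);save(d,n+"4.png",None,1.2)
    w=cloud(d)
    h=cv2.cvtColor(d["color"],cv2.COLOR_RGB2HSV)
    b=(h[...,0]>105)&(h[...,0]<130)&(h[...,1]>150)&(w[...,0]<.6)&(w[...,1]>.05)&(w[...,1]<.5)&(w[...,0]>.2)
    p=w[b];print(n,"bin",[np.round(cv2.boxPoints(cv2.minAreaRect((p[:,:2]*1000).astype(np.float32))))])
E
```

```text
t 9.88 pos [0.3668 0.2964 0.2149] sd [0.0002 0.0001 0.0001] jaw 90.0 F [ 0.4  0.3 -4.6] op 0.25 j7 0.76 -> shift [  0.7 135.9   0.8] yaw -0.0
wrist bin [array([[298., 176.],
       [541., 173.],
       [543., 346.],
       [301., 350.]], dtype=float32)]
side bin [array([[304., 171.],
       [540., 170.],
       [541., 348.],
       [305., 350.]], dtype=float32)]
scene bin [array([[303., 175.],
       [546., 173.],
       [547., 345.],
       [304., 347.]], dtype=float32)]
```

View pics/scene4.png

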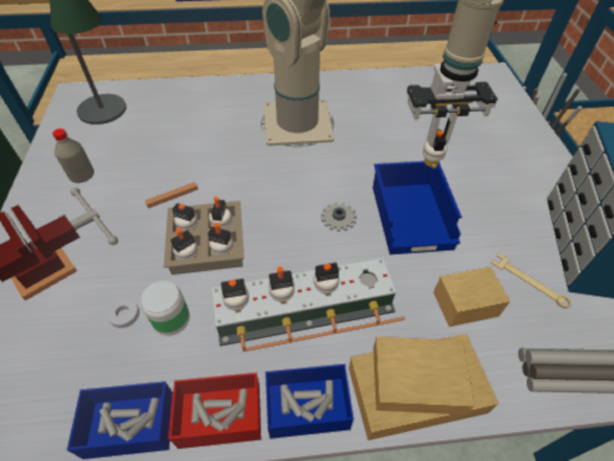

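View pics/side4.png

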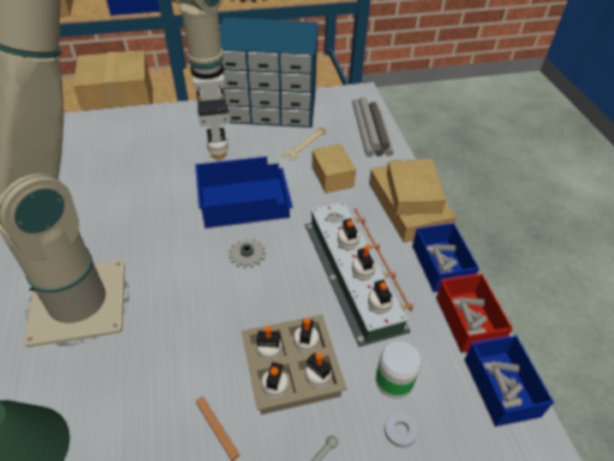

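step_arm(
  motion=[
    [0,[0,40,0],0],
    [0,[0,80,0],0],
    [0,[0,110,0],0],
    [0,[0,128,0],0],
    [0,[0,134,0],0],
    [0,[0,136,0],0],
    [0,[0,136,0],0],
    [0.38,[0,136,0],0],
    [0.38,[0,136,0],0],
    [0.38,[0,136,0],0],
    [0.38,[0,120,0],0],
    [0.38,[0,90,0],0],
    [0.38,[0,40,0],0],
    [0.5,[0,-5,0],0],
    [0.5,[0,-5,0],0],
  ],
)

```text
time: 11.9
ee_pos: [0.3677, 0.299, 0.2235]
ee_rot: [-1.209, -1.216, 1.204]
force: [0.4, -0.5, -0.3]
opening: 0.495
```

```bash
python3 - <<'E'
from h import *
go(n=2)
d=snapshot("wrist");save(d,"w5.png",None,1.2)
d=snapshot("scene");save(d,"s5.png",(120,120,400,300),2.5)
for k,v in blocks(d,nominal()).items(): print(k,v)
E
```

```text
t 11.95 pos [0.3671 0.2985 0.2225] sd [0.0005 0.0005 0.0009] jaw 90.1 F [ 0.1 -0.1 -0.7] op 0.5 j7 0.76 -> shift [0. 0. 0.] yaw 0.0
p1 (0.6664, -0.182, 0.1297, -86.4, 42, 21, 124)
p2 (0.6567, -0.0887, 0.1294, -85.8, 43, 22, 132)
p3 (0.646, 0.0055, 0.1293, -82.8, 43, 22, 115)
t1 (0.4169, -0.2242, 0.0873, -14.3, 43, 23, 76)
t2 (0.4166, -0.3071, 0.0871, 68.1, 44, 21, 76)
t3 (0.4966, -0.2205, 0.0875, 68.6, 46, 22, 99)
t4 (0.5033, -0.3031, 0.0874, -52.6, 44, 24, 107)
```

View pics/s5.png

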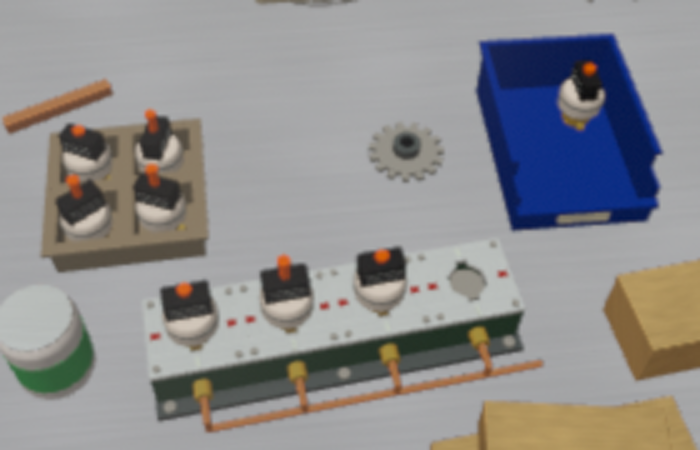

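```bash
python3 - <<'E'
from h import *
go(.6426,.0075,.120,6,n=2)
E
```

```text
t 12.1 pos [0.3653 0.2968 0.2194] sd [0.0001 0.0001 0.0002] jaw 90.1 F [-0.4 -0.3 -0.4] op 0.499 j7 0.76 -> shift [-289.5   99.3 -277.1] yaw 1.467
```

step_arm(
  motion=[
    [0.5,[-29,-10,-28],0.16],
    [0.5,[-66,-10,-63],0.33],
    [0.5,[-104,-10,-100],0.5],
    [0.5,[-142,-10,-136],0.67],
    [0.5,[-180,-10,-172],0.84],
    [0.5,[-218,-10,-208],1.01],
    [0.5,[-255,-10,-244],1.18],
    [0.5,[-280,-10,-268],1.35],
    [0.5,[-289,-10,-277],1.467],
    [0.5,[-289,0,-277],1.467],
    [0.5,[-289,20,-277],1.467],
    [0.5,[-289,50,-277],1.467],
    [0.5,[-289,80,-277],1.467],
    [0.5,[-289,80,-277],1.467],
  ],
)

```text
time: 13.85
ee_pos: [0.6399, 0.0101, 0.1367]
ee_rot: [-1.568, -0.079, 0.091]
force: [0.5, -0.8, 0.2]
opening: 0.501
```

```bash
python3 - <<'E'
from h import *
go(.6426,.0075,.120,6,n=4)
E
```

```text
t 14.0 pos [0.642  0.0096 0.1391] sd [0.0014 0.0003 0.0016] jaw 6.1 F [ 0.3 -0.5  0.6] op 0.503 j7 0.27 -> shift [ 0.5 19.1 -2.2] yaw 0.002
```

step_arm(
  motion=[
    [0.5,[0.5,12,-2],0],
    [0.5,[0.5,19,-2],0],
    [0.5,[0.5,19,-2],0],
    [0.5,[0.5,19,-2],0],
    [0,[0.5,19,-2],0],
    [0,[0.5,19,-2],0],
    [0,[0.5,19,-2],0],
    [0,[0.5,19,-2],0],
    [0,[0.5,19,-2],0],
  ],
)

```text
time: 15.12
ee_pos: [0.6434, 0.0068, 0.1214]
ee_rot: [-1.569, -0.081, 0.083]
force: [-3.1, -0.1, 3.2]
opening: 0.252
```

```bash
python3 - <<'E'
from h import *
go(.6426,.0075,.120,6,n=2)
E
```

```text
t 15.18 pos [0.6434 0.0068 0.1214] sd [0. 0. 0.] jaw 6.0 F [-3.2 -0.1  3.4] op 0.25 j7 0.28 -> shift [-0.7  1.4  0.8] yaw 0.0
```

step_arm(
  motion=[
    [0,[0,4,0],0],
    [0,[0,8,0],0],
    [0,[0,10,0],0],
    [0,[0,10,0],0],
    [0,[0,10,0],0],
    [0,[0,10,0],-0.15],
    [0,[0,10,0],-0.32],
    [0,[0,10,0],-0.49],
    [0,[0,10,0],-0.66],
    [0,[0,10,0],-0.83],
    [0,[0,10,0],-1.0],
    [0,[0,10,0],-1.17],
    [0,[0,10,0],-1.34],
    [0,[0,10,0],-1.48],
    [0,[0,10,0],-1.57],
    [0,[0,10,0],-1.57],
    [0,[0,10,0],-1.57],
  ],
)

```text
time: 17.3
ee_pos: [0.6453, 0.0067, 0.1132]
ee_rot: [-1.161, -1.287, 1.284]
force: [-2.8, -0.8, 12.4]
opening: 0.249
```

```bash
python3 - <<'E'
from h import *
go(n=2);print(state()["torque"])
E
```

```text
t 17.35 pos [0.6453 0.0067 0.1132] sd [0. 0. 0.] jaw 95.9 F [-2.6 -0.7 11.9] op 0.248 j7 1.47 -> shift [0. 0. 0.] yaw 0.0
[-0.09906951  0.92387386  0.06062244]
```

step_arm(
  motion=[
    [0,[0,-6,0],0],
    [0,[0,-15,0],0],
    [0,[0,-30,0],0],
    [0,[0,-55,0],0],
    [0,[0,-85,0],0],
    [0,[0,-112,0],0],
    [0,[20,-112,21],0],
    [0,[55,-112,58],0.03],
    [0,[95,-112,100],0.06],
    [0,[135,-112,142],0.1],
    [0,[175,-110,184],0.1],
    [0,[215,-105,226],0.1],
    [0,[238,-102,251],0.1],
    [0,[243,-102,256],0.1],
    [0,[243,-102,256],0.1],
    [0,[243,-102,256],0.1],
  ],
)

```text
time: 19.35
ee_pos: [0.3654, 0.2212, 0.2134]
ee_rot: [-1.209, -1.211, 1.21]
force: [0.1, -0.4, -3.2]
opening: 0.248
```

```bash
python3 - <<'E'
from h import *
go(.366,.222,.079,90,n=2)
d=snapshot("scene");save(d,"s6.png",(120,60,400,300),2.5)
E
```

```text
t 19.4 pos [0.3654 0.2211 0.2134] sd [0.0001 0.     0.    ] jaw 90.1 F [ 0.6 -0.2 -3.2] op 0.252 j7 0.84 -> shift [  0.9 134.4  -0.5] yaw 0.002
```

View pics/s6.png

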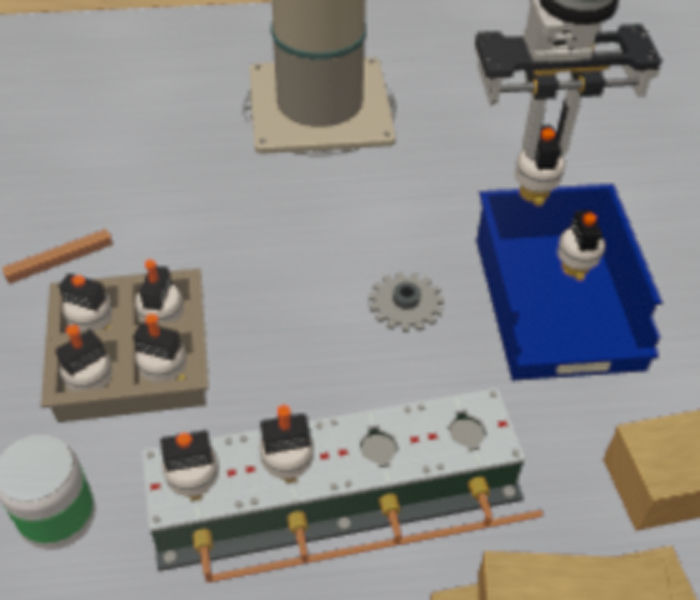

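step_arm(
  motion=[
    [0,[1,40,0],0],
    [0,[1,80,0],0],
    [0,[1,110,0],0],
    [0,[1,126,0],0],
    [0,[1,132,0],0],
    [0,[1,134,0],0],
    [0,[1,134,0],0],
    [0.38,[1,134,0],0],
    [0.38,[1,134,0],0],
    [0.38,[1,134,0],0],
    [0.38,[1,120,0],0],
    [0.38,[1,90,0],0],
    [0.38,[1,40,0],0],
    [0.5,[1,-5,0],0],
    [0.5,[1,-5,0],0],
  ],
)

```text
time: 21.32
ee_pos: [0.3659, 0.2241, 0.2212]
ee_rot: [-1.209, -1.219, 1.206]
force: [0.1, 0.5, 0.5]
opening: 0.495
```

```bash
python3 - <<'E'
from h import *
d=snapshot("scene");save(d,"s7.png",(300,110,400,220),5)
go(.653,-.1,.23,6,n=2)
go(.6635,-.1815,.121,6,n=2)
E
```

```text
t 21.43 pos [0.3644 0.223  0.2189] sd [0.0004 0.0003 0.0006] jaw 90.2 F [ 0.2  0.1 -0.2] op 0.498 j7 0.83 -> shift [-324.1  -10.9 -287.3] yaw 1.47
t 21.48 pos [0.3638 0.2225 0.218 ] sd [0.0002 0.0001 0.0003] jaw 90.2 F [-0.4 -0.1  0.1] op 0.5 j7 0.83 -> shift [-405.2   97.  -298.1] yaw 1.47
```

View pics/s7.png

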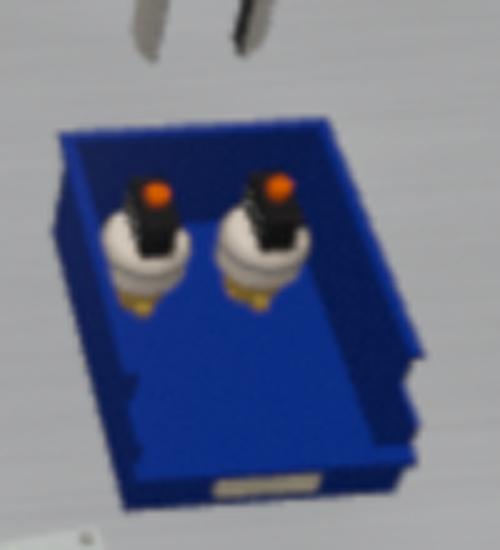

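step_arm(
  motion=[
    [0.5,[-35,-10,-25],0.15],
    [0.5,[-80,-10,-58],0.31],
    [0.5,[-127,-10,-92],0.47],
    [0.5,[-174,-10,-127],0.63],
    [0.5,[-221,-10,-162],0.79],
    [0.5,[-268,-10,-197],0.95],
    [0.5,[-315,-10,-232],1.11],
    [0.5,[-360,-10,-266],1.27],
    [0.5,[-395,-10,-291],1.41],
    [0.5,[-405,0,-298],1.47],
    [0.5,[-405,20,-298],1.47],
    [0.5,[-405,50,-298],1.47],
    [0.5,[-405,78,-298],1.47],
    [0.5,[-405,78,-298],1.47],
    [0.5,[-405,78,-298],1.47],
  ],
)

```text
time: 23.35
ee_pos: [0.6638, -0.1809, 0.14]
ee_rot: [-1.57, -0.082, 0.083]
force: [-0.4, -0.4, -0.0]
opening: 0.5
```

```bash
python3 - <<'E'
from h import *
avg(3)
go(.6635,-.1815,.121,6,n=2)
d=snapshot("wrist");save(d,"w7.png",None,1.2)
E
```

```text
t 23.5 pos [ 0.6645 -0.1811  0.1413] sd [0.     0.     0.0001] jaw 6.0 F [-0.   0.5 -0.5] op 0.498 j7 0.47 -> shift [-1.  20.3 -0.2] yaw 0.0
```

View pics/w7.png

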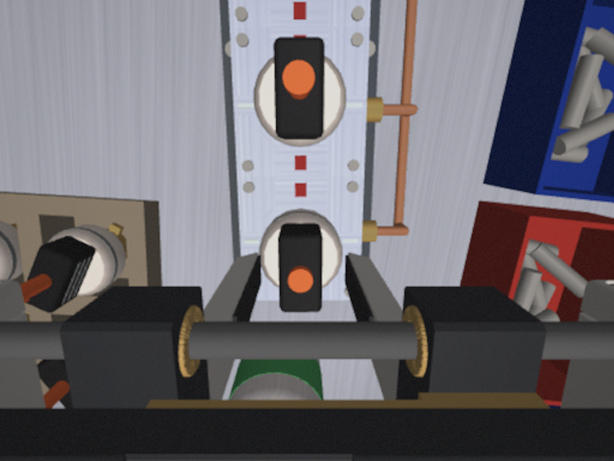

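```bash
python3 - <<'E'
from h import *
for n in ("scene","side"):
    d=snapshot(n);w=cloud(d)
    m=(abs(w[...,2]-.1)<.006)&(w[...,1]<-.2)&(w[...,1]>-.5)&(w[...,0]>.58)&(w[...,0]<.85);p=w[m]
    print(n,len(p),np.median(p,0),cv2.minEnclosingCircle((p[:,:2]*1000).astype(np.float32)))
E
```

```text
scene 679 [ 0.66128475 -0.32828679  0.10104349] ((662.9649658203125, -282.711181640625), 83.16911315917969)
side 755 [ 0.65794825 -0.32920686  0.10080523] ((661.483642578125, -282.8251647949219), 83.38490295410156)
```

step_arm(
  motion=[
    [0.5,[-1,12,0],0],
    [0.5,[-1,20,0],0],
    [0.5,[-1,20,0],0],
    [0.5,[-1,20,0],0],
    [0,[-1,20,0],0],
    [0,[-1,20,0],0],
    [0,[-1,20,0],0],
    [0,[-1,20,0],0],
    [0,[-1,20,0],0],
  ],
)

```text
time: 24.78
ee_pos: [0.663, -0.181, 0.1204]
ee_rot: [-1.569, -0.083, 0.082]
force: [0.5, -0.3, 1.1]
opening: 0.255
```

```bash
python3 - <<'E'
from h import *
go(.6635,-.1815,.121,6,n=2)
E
```

```text
t 24.82 pos [ 0.6631 -0.1809  0.1204] sd [0. 0. 0.] jaw 6.0 F [ 0.7 -0.1  0.6] op 0.25 j7 0.48 -> shift [ 0.4 -0.6 -0.6] yaw 0.0
```

step_arm(
  motion=[
    [0,[0,4,0],0],
    [0,[0,8,0],0],
    [0,[0,10,0],0],
    [0,[0,10,0],0],
    [0,[0,10,0],0],
    [0,[0,10,0],-0.15],
    [0,[0,10,0],-0.32],
    [0,[0,10,0],-0.49],
    [0,[0,10,0],-0.66],
    [0,[0,10,0],-0.83],
    [0,[0,10,0],-1.0],
    [0,[0,10,0],-1.17],
    [0,[0,10,0],-1.34],
    [0,[0,10,0],-1.48],
    [0,[0,10,0],-1.57],
    [0,[0,10,0],-1.57],
    [0,[0,10,0],-1.57],
  ],
)

```text
time: 26.95
ee_pos: [0.6642, -0.1819, 0.1128]
ee_rot: [-1.162, -1.287, 1.285]
force: [-0.9, 0.3, 12.0]
opening: 0.249
```

```bash
python3 - <<'E'
from h import *
go(.476,.297,.112,90,n=2);print(state()["torque"])
E
```

```text
t 27.0 pos [ 0.6642 -0.1819  0.1128] sd [0. 0. 0.] jaw 95.9 F [-1.3 -0.5 11.8] op 0.253 j7 1.71 -> shift [495.8  -0.6 137.6] yaw 0.104
[-0.06112063  0.34347519  0.08130618]
```

step_arm(
  motion=[
    [0,[0,-6,0],0],
    [0,[0,-15,0],0],
    [0,[0,-30,0],0],
    [0,[0,-60,0],0],
    [0,[0,-100,0],0],
    [0,[0,-132,0],0],
    [0,[10,-135,3],0],
    [0,[40,-135,11],0],
    [0,[90,-135,25],0],
    [0,[145,-135,40],0.05],
    [0,[200,-135,55],0.1],
    [0,[255,-135,71],0.1],
    [0,[310,-130,86],0.1],
    [0,[365,-125,101],0.1],
    [0,[420,-115,116],0.1],
    [0,[465,-105,129],0.1],
    [0,[490,-102,136],0.1],
    [0,[496,-102,138],0.1],
    [0,[496,-102,138],0.1],
    [0,[496,-102,138],0.1],
  ],
)

```text
time: 29.5
ee_pos: [0.4746, 0.2961, 0.2121]
ee_rot: [-1.209, -1.21, 1.211]
force: [0.1, -0.7, -2.7]
opening: 0.253
```

```bash
python3 - <<'E'
from h import *
d=snapshot("scene");save(d,"s8.png",(120,60,400,300),2.5)
go(.476,.297,.079,90,n=2)
E
```

```text
t 29.6 pos [0.4747 0.2963 0.2122] sd [0.     0.0001 0.    ] jaw 90.1 F [ 0.3 -0.4 -2.9] op 0.247 j7 0.79 -> shift [  0.8 133.2  -1.3] yaw 0.002
```

View pics/s8.png

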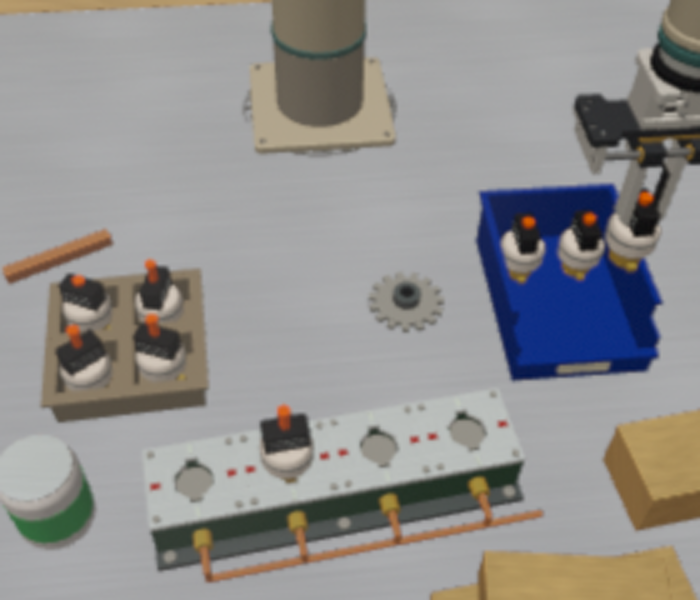

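step_arm(
  motion=[
    [0,[1,40,0],0],
    [0,[1,80,0],0],
    [0,[1,110,0],0],
    [0,[1,126,0],0],
    [0,[1,131,0],0],
    [0,[1,133,0],0],
    [0,[1,133,0],0],
    [0.38,[1,133,0],0],
    [0.38,[1,133,0],0],
    [0.38,[1,133,0],0],
    [0.38,[1,120,0],0],
    [0.38,[1,90,0],0],
    [0.38,[1,40,0],0],
    [0.5,[1,-25,0],0],
    [0.5,[1,-30,0],0],
    [0.5,[1,-30,0],0],
  ],
)

```text
time: 31.6
ee_pos: [0.474, 0.2989, 0.243]
ee_rot: [-1.208, -1.213, 1.211]
force: [-1.4, -0.1, -1.1]
opening: 0.5
```

```bash
python3 - <<'E'
from h import *
d=snapshot("scene");save(d,"s9.png",(300,110,400,220),5)
for n in("scene","side"):
  d=snapshot(n)
  for k,v in blocks(d,nominal()).items(): print(n,k,v)
go(.44,-.23,.26,-20,n=2)
E
```

```text
scene p2 (0.6566, -0.0884, 0.1296, -84.0, 43, 22, 132)
scene t1 (0.417, -0.224, 0.0869, -18.8, 43, 24, 78)
scene t2 (0.4165, -0.306, 0.0872, 60.6, 45, 21, 77)
scene t3 (0.4948, -0.2203, 0.0873, 66.9, 47, 24, 96)
scene t4 (0.5047, -0.3014, 0.0873, -53.0, 43, 25, 106)
side p2 (0.652, -0.089, 0.1295, -84.3, 44, 20, 87)
side t1 (0.414, -0.2251, 0.0875, -10.8, 44, 25, 141)
side t2 (0.4129, -0.3078, 0.0872, 65.3, 45, 24, 128)
side t3 (0.4937, -0.2216, 0.0876, 67.3, 43, 23, 90)
side t4 (0.5011, -0.303, 0.0869, -51.1, 45, 24, 149)
t 31.8 pos [0.473  0.2983 0.2406] sd [0.     0.0001 0.    ] jaw 90.2 F [-0.5  0.7 -0.2] op 0.498 j7 0.8 -> shift [-528.1  -18.3   35.4] yaw 1.924
```

View pics/s9.png

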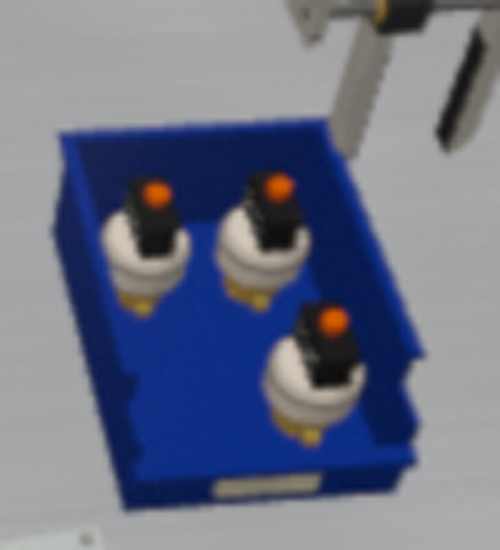

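```bash
python3 - <<'E'
from h import *
go(.415,-.352,.28,-25,n=1)
E
```

```text
t 31.8 pos [0.4731 0.2983 0.2406] sd [0. 0. 0.] jaw 90.3 F [-0.   0.8 -0.3] op 0.498 j7 0.8 -> shift [-650.1  -38.    61. ] yaw 2.012
```

step_arm(
  motion=[
    [0.5,[-30,-38,3],0.1],
    [0.5,[-80,-38,0],0.27],
    [0.5,[-138,-38,-10],0.44],
    [0.5,[-196,-38,-15],0.61],
    [0.5,[-254,-38,-10],0.78],
    [0.5,[-312,-38,0],0.95],
    [0.5,[-370,-38,10],1.12],
    [0.5,[-428,-38,20],1.29],
    [0.5,[-486,-38,30],1.46],
    [0.5,[-544,-38,42],1.63],
    [0.5,[-600,-38,52],1.8],
    [0.5,[-640,-38,60],1.95],
    [0.5,[-650,-38,61],2.01],
    [0.5,[-650,-38,61],2.01],
    [0.5,[-650,-38,61],2.01],
    [0.5,[-650,-38,61],2.01],
  ],
)

```text
time: 33.8
ee_pos: [0.4163, -0.3497, 0.2802]
ee_rot: [-1.543, 0.339, -0.339]
force: [-0.0, -0.8, 0.5]
opening: 0.496
```

```bash
python3 - <<'E'
from h import *
avg(4)
go(n=2)
d=snapshot("wrist");save(d,"w10.png",None,1.5)
for k,v in blocks(d,nominal()).items(): print(k,v)
w=cloud(d)
for c,a,m in blobs(orange(d)): print(c.round(1),a,np.nanmedian(w[m],0).round(4))
E
```

```text
t 34.0 pos [ 0.416  -0.3507  0.2804] sd [0.     0.0001 0.    ] jaw -24.9 F [-0.1 -0.2  0.6] op 0.498 j7 0.39 -> shift [0. 0. 0.] yaw 0.0
t1 (0.4139, -0.2247, 0.0866, -16.6, 46, 24, 633)
t2 (0.4122, -0.3072, 0.0867, 64.3, 46, 23, 565)
t3 (0.4931, -0.2204, 0.0866, 66.9, 46, 23, 682)
t4 (0.5013, -0.3027, 0.0867, -54.5, 46, 24, 592)
```

View pics/w10.png

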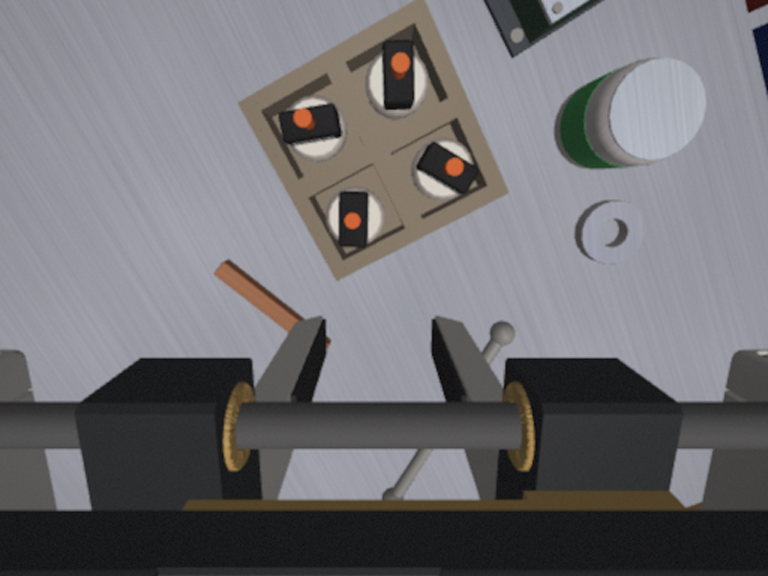

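```bash
python3 - <<'E'
from h import *
go(.4127,-.3072,.079,-25.7,n=1)
E
```

```text
t 34.05 pos [ 0.4158 -0.3509  0.2804] sd [0. 0. 0.] jaw -24.9 F [ 0.  -1.   0.3] op 0.504 j7 0.39 -> shift [-21.2 201.4  38.3] yaw 0.014
```

step_arm(
  motion=[
    [0.5,[-15,20,25],0.014],
    [0.5,[-21,50,38],0.014],
    [0.5,[-21,100,38],0.014],
    [0.5,[-21,150,38],0.014],
    [0.5,[-21,185,38],0.014],
    [0.5,[-21,201,38],0.014],
    [0.5,[-21,201,38],0.014],
    [0.5,[-21,201,38],0.014],
    [0.5,[-21,201,38],0.014],
  ],
)

```text
time: 35.17
ee_pos: [0.4134, -0.3085, 0.0805]
ee_rot: [-1.543, 0.35, -0.354]
force: [-0.4, 0.2, -0.5]
opening: 0.504
```

```bash
python3 - <<'E'
from h import *
go(.4127,-.3072,.079,-25.7,n=2)
d=snapshot("wrist");save(d,"w11.png",None,1.2)
E
```

```text
t 35.23 pos [ 0.4134 -0.3084  0.0805] sd [0.0001 0.     0.0001] jaw -25.7 F [ 0.1 -0.1  0.1] op 0.502 j7 0.43 -> shift [-1.2  1.5  0.8] yaw -0.0
```

View pics/w11.png

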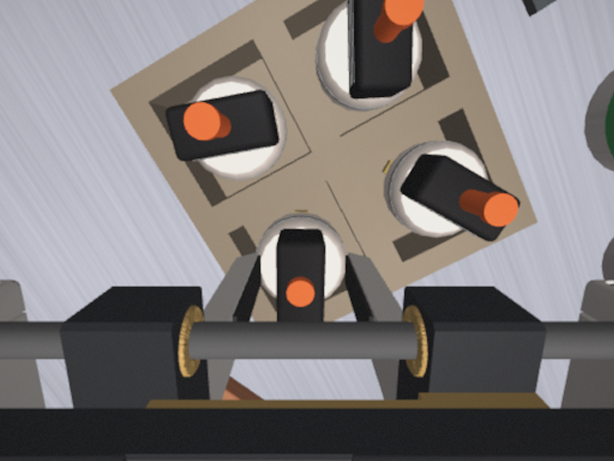

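step_arm(
  motion=[
    [0,[0,1,0],0],
    [0,[0,1,0],0],
    [0,[0,1,0],0],
    [0,[0,1,0],0],
    [0,[0,1,0],0],
    [0,[0,-10,0],0],
    [0,[0,-40,0],0],
    [0,[0,-90,0],0],
    [0,[0,-140,0],0],
    [0,[0,-147,0],0],
  ],
)

```text
time: 36.52
ee_pos: [0.4141, -0.3092, 0.2297]
ee_rot: [-1.544, 0.347, -0.357]
force: [0.9, -0.8, -2.1]
opening: 0.251
```

```bash
python3 - <<'E'
from h import *
d=snapshot("scene");save(d,"s12.png",(120,60,400,300),2.5)
w=cloud(d)
h=cv2.cvtColor(d["color"],cv2.COLOR_RGB2HSV)
b=(h[...,0]>105)&(h[...,0]<130)&(h[...,1]>150)&(w[...,0]<.6)&(w[...,1]>.05)&(w[...,1]<.5)&(w[...,0]>.2)
p=w[b];print("bin",[np.round(cv2.boxPoints(cv2.minAreaRect((p[:,:2]*1000).astype(np.float32))))])
go(.476,.222,.215,0,n=2)
E
```

```text
bin [array([[304., 346.],
       [304., 174.],
       [545., 174.],
       [545., 347.]], dtype=float32)]
t 36.62 pos [ 0.4131 -0.3081  0.2276] sd [0.0004 0.0004 0.0009] jaw -25.7 F [ 0.8 -0.  -2.4] op 0.254 j7 0.34 -> shift [-173.3   12.2  504.9] yaw -0.449
```

View pics/s12.png

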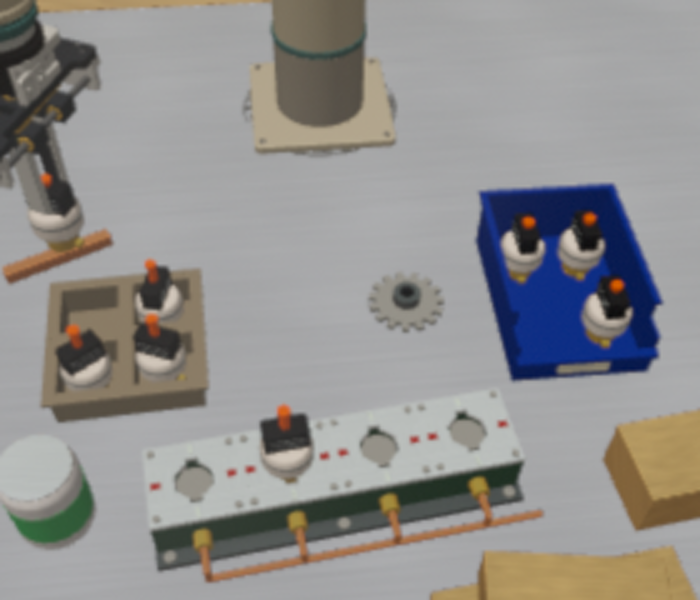

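step_arm(
  motion=[
    [0,[-12,0,35],0],
    [0,[-31,0,90],-0.05],
    [0,[-50,0,145],-0.1],
    [0,[-69,0,200],-0.2],
    [0,[-88,0,256],-0.3],
    [0,[-107,0,312],-0.4],
    [0,[-126,0,368],-0.449],
    [0,[-145,0,424],-0.449],
    [0,[-163,5,475],-0.449],
    [0,[-172,10,500],-0.449],
    [0,[-173,12,505],-0.449],
    [0,[-173,12,505],-0.449],
    [0,[-173,12,505],-0.449],
  ],
)

```text
time: 38.25
ee_pos: [0.4759, 0.22, 0.214]
ee_rot: [-1.572, 0.003, -0.001]
force: [0.3, -0.8, -1.1]
opening: 0.253
```

```bash
python3 - <<'E'
from h import *
d=snapshot("scene");save(d,"s13.png",(120,60,400,300),2.5)
go(.476,.222,.080,0,n=2)
E
```

```text
t 38.35 pos [0.4761 0.2204 0.2143] sd [0.     0.0001 0.0001] jaw -0.1 F [ 0.2 -0.5 -3.5] op 0.251 j7 -0.39 -> shift [-1.000e-01  1.343e+02  1.600e+00] yaw -0.002
```

View pics/s13.png

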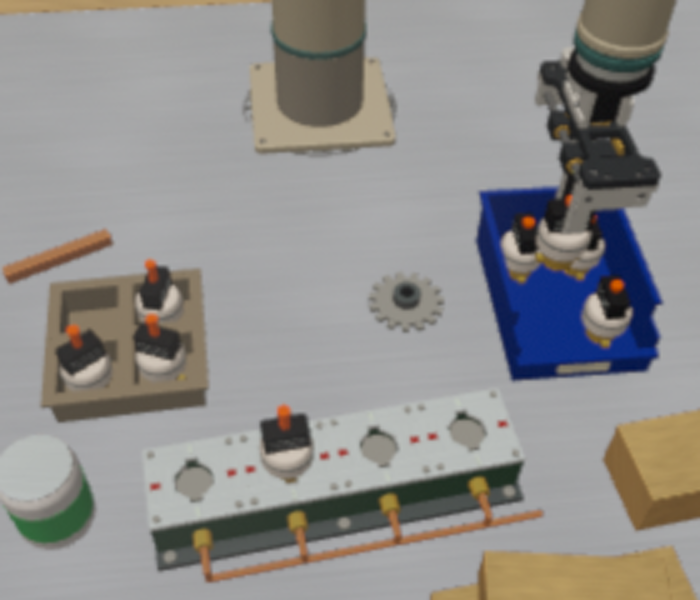

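step_arm(
  motion=[
    [0,[0,40,0],0],
    [0,[0,80,0],0],
    [0,[0,110,0],0],
    [0,[0,126,0],0],
    [0,[0,132,0],0],
    [0,[0,134,0],0],
    [0,[0,134,0],0],
    [0.38,[0,134,0],0],
    [0.38,[0,134,0],0],
    [0.38,[0,134,0],0],
    [0.38,[0,120,0],0],
    [0.38,[0,90,0],0],
    [0.38,[0,40,0],0],
    [0.5,[0,-25,0],0],
    [0.5,[0,-30,0],0],
    [0.5,[0,-30,0],0],
  ],
)

```text
time: 40.35
ee_pos: [0.4759, 0.2221, 0.245]
ee_rot: [-1.57, -0.001, -0.001]
force: [-1.3, -0.1, -0.4]
opening: 0.501
```

```bash
python3 - <<'E'
from h import *
d=snapshot("scene");save(d,"s14.png",(120,110,400,300),2.7)
for n in("scene","side"):
  d=snapshot(n)
  for k,v in blocks(d,nominal()).items(): print(n,k,v)
go(.493,-.221,.20,-23,n=2)
E
```

```text
scene p2 (0.6559, -0.0884, 0.1293, -83.4, 44, 22, 131)
scene t1 (0.4172, -0.2219, 0.0873, -24.9, 43, 24, 80)
scene t3 (0.497, -0.2206, 0.087, 72.4, 46, 22, 104)
scene t4 (0.5035, -0.3023, 0.0874, -56.6, 44, 23, 104)
side p2 (0.6509, -0.0906, 0.1291, -78.6, 43, 21, 90)
side t1 (0.4139, -0.2251, 0.087, -10.9, 44, 25, 145)
side t3 (0.494, -0.2233, 0.0876, 73.1, 42, 22, 90)
side t4 (0.5014, -0.3032, 0.0871, -53.8, 45, 23, 149)
t 40.55 pos [0.475  0.2216 0.2427] sd [0.0001 0.     0.    ] jaw -0.0 F [-0.3 -0.1  0.4] op 0.504 j7 -0.4 -> shift [  18.2   43.4 -442.5] yaw 0.401
```

View pics/s14.png

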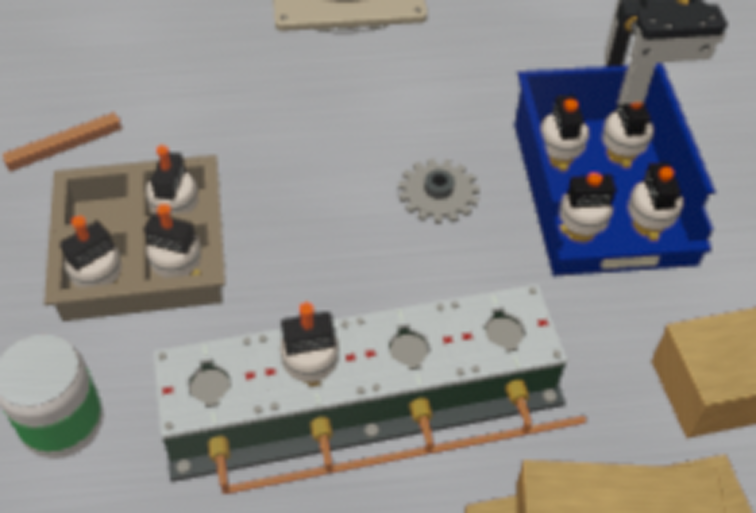

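step_arm(
  motion=[
    [0.5,[2,0,-30],0.03],
    [0.5,[4,0,-85],0.08],
    [0.5,[6,0,-145],0.13],
    [0.5,[8,0,-205],0.18],
    [0.5,[10,5,-265],0.23],
    [0.5,[12,15,-325],0.28],
    [0.5,[15,30,-385],0.35],
    [0.5,[17,40,-430],0.4],
    [0.5,[18,43,-442],0.4],
    [0.5,[18,43,-442],0.4],
    [0.5,[18,43,-442],0.4],
    [0.5,[18,43,-442],0.4],
  ],
)

```text
time: 42.05
ee_pos: [0.4944, -0.2181, 0.2015]
ee_rot: [-1.547, 0.312, -0.312]
force: [0.5, 0.3, 0.0]
opening: 0.5
```

```bash
python3 - <<'E'
from h import *
avg(3)
d=snapshot("wrist");save(d,"w15.png",None,1.2)
for k,v in blocks(d,nominal()).items(): print(k,v)
go(.493,-.221,.079,-23,n=2)
E
```

```text
t1 (0.4136, -0.2228, 0.0867, -15.1, 46, 23, 508)
t3 (0.4933, -0.2199, 0.0867, 67.4, 45, 23, 785)
t4 (0.4967, -0.296, 0.0868, -55.2, 31, 24, 457)
t 42.25 pos [ 0.4942 -0.2191  0.2015] sd [0.     0.0001 0.    ] jaw -22.8 F [0.4 0.1 0.6] op 0.498 j7 0.18 -> shift [ -0.5 122.5  -2.3] yaw 0.003
```

View pics/w15.png

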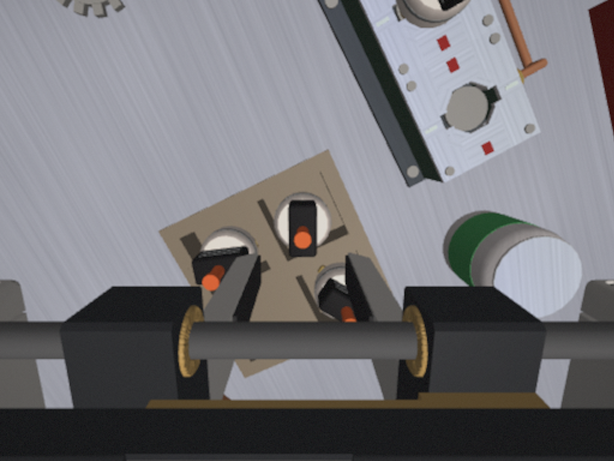

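step_arm(
  motion=[
    [0.5,[-0.5,40,-1],0.003],
    [0.5,[-0.5,80,-1],0.003],
    [0.5,[-0.5,110,-1],0.003],
    [0.5,[-0.5,121,-1],0.003],
    [0.5,[-0.5,121,-1],0.003],
    [0.5,[-0.5,121,-1],0.003],
    [0.5,[-0.5,121,-1],0.003],
  ],
)

```text
time: 43.12
ee_pos: [0.4939, -0.2209, 0.0814]
ee_rot: [-1.548, 0.314, -0.318]
force: [-0.3, -0.6, 1.2]
opening: 0.5
```

```bash
python3 - <<'E'
from h import *
go(.4932,-.220,.079,-23,n=3)
E
```

```text
t 43.23 pos [ 0.4938 -0.2209  0.0812] sd [0.0001 0.0001 0.0001] jaw -23.1 F [0.1 0.1 0.2] op 0.5 j7 0.24 -> shift [-0.9  2.2  0.6] yaw -0.002
```

Good. Close, lift, and inspect the grasp.

step_arm(
  motion=[
    [0.5,[-1,2,0.6],0],
    [0.5,[-1,2,0.6],0],
    [0,[-1,2,0.6],0],
    [0,[-1,2,0.6],0],
    [0,[-1,2,0.6],0],
    [0,[-1,2,0.6],0],
    [0,[-1,2,0.6],0],
    [0,[-1,-8,0.6],0],
    [0,[-1,-40,0.6],0],
    [0,[-1,-90,0.6],0],
    [0,[-1,-140,0.6],0],
    [0,[-1,-155,0.6],0],
    [0,[-1,-155,0.6],0],
  ],
)

```text
time: 44.85
ee_pos: [0.4924, -0.2195, 0.2356]
ee_rot: [-1.547, 0.315, -0.317]
force: [0.1, -0.3, -1.8]
opening: 0.252
```

```bash
cat >> h.py <<'E'
def grasped(d,zt=None):
    """held cart: dark block-top points & button in tool frame"""
    s=state();M=R.from_rotvec(s["ee_rot"]).as_matrix();w=cloud(d)
    t=(w-s["ee_pos"])@M*1000
    for c,a,m in blobs(orange(d),30):
        q=t[m]; 
        if np.nanmedian(np.abs(q[:,0]))<20 and abs(np.nanmedian(q[:,2]))<30:
            top=q[q[:,1]<np.nanmin(q[:,1])+3]
            print("button px",c.round(1),a,"tool med",np.nanmedian(top,0).round(1),"min/max x",top[:,0].min().round(1),top[:,0].max().round(1),"z",top[:,2].min().round(1),top[:,2].max().round(1))
    c=d["color"].astype(int);dark=c.max(-1)<85
    m=dark&(abs(t[...,0])<14)&(abs(t[...,2])<35)&(abs(t[...,1]+9)<4); q=t[m]
    if len(q): print("block",len(q),"top y",np.median(q[:,1]).round(1),"x",np.percentile(q[:,0],[1,50,99]).round(1),"z",np.percentile(q[:,2],[1,99]).round(1))
E
python3 - <<'E'
from h import *
avg(4)
d=snapshot("wrist");save(d,"w16.png",None,1.2);grasped(d)
go(.6325,.102,.20,96,n=2)
E
```

```text
block 2038 top y -8.6 x [-12.1   0.   11.6] z [-15.8  22.6]
t 45.1 pos [ 0.4914 -0.2192  0.2334] sd [0.0001 0.0001 0.0001] jaw -23.1 F [ 0.3 -0.2 -3.1] op 0.253 j7 0.16 -> shift [  4.   33.3 350.8] yaw -2.079
```

View pics/w16.png

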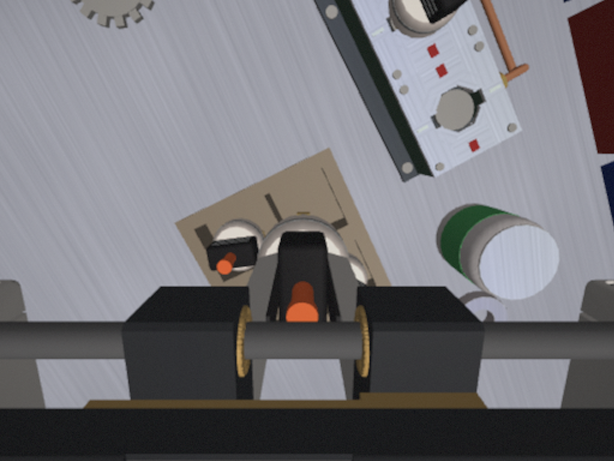

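step_arm(
  motion=[
    [0,[0,0,15],-0.1],
    [0,[0,0,40],-0.27],
    [0,[1,0,72],-0.44],
    [0,[1,0,105],-0.61],
    [0,[1,0,138],-0.78],
    [0,[2,0,172],-0.95],
    [0,[2,0,206],-1.12],
    [0,[2,0,240],-1.29],
    [0,[3,5,275],-1.46],
    [0,[3,10,305],-1.63],
    [0,[4,20,330],-1.8],
    [0,[4,28,345],-1.97],
    [0,[4,33,351],-2.079],
    [0,[4,33,351],-2.079],
    [0,[4,33,351],-2.079],
    [0,[4,33,351],-2.079],
  ],
)

```text
time: 47.1
ee_pos: [0.6338, 0.101, 0.2023]
ee_rot: [-1.159, -1.285, 1.285]
force: [-0.2, 0.3, -3.2]
opening: 0.25
```

```bash
python3 - <<'E'
from h import *
avg(4)
d=snapshot("wrist");save(d,"w17.png",None,1.2);grasped(d)
go(.6321,.1017,.138,96.2,n=2)
E
```

```text
block 2033 top y -8.6 x [-11.3   0.9  12.4] z [-16.4  22.2]
t 47.35 pos [0.6338 0.1015 0.2025] sd [0.     0.0001 0.    ] jaw 96.0 F [ 0.2 -0.7 -2.8] op 0.257 j7 1.31 -> shift [ 0.4 64.5  1.7] yaw -0.004
```

View pics/w17.png

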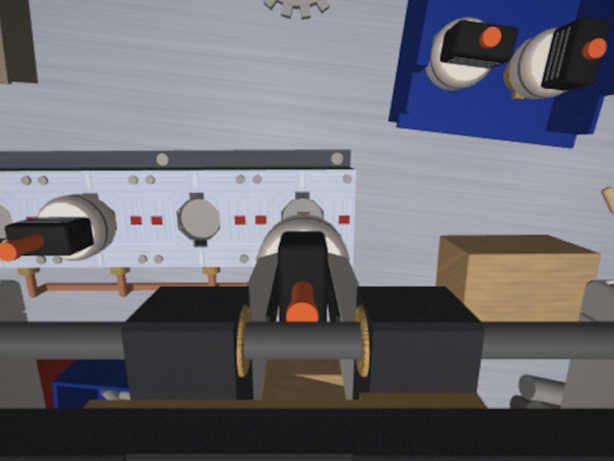

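step_arm(
  motion=[
    [0,[0.4,20,1.7],-0.004],
    [0,[0.4,45,1.7],-0.004],
    [0,[0.4,60,1.7],-0.004],
    [0,[0.4,64,1.7],-0.004],
    [0,[0.4,64,1.7],-0.004],
    [0,[0.4,64,1.7],-0.004],
  ],
)

```text
time: 48.1
ee_pos: [0.6327, 0.102, 0.1392]
ee_rot: [-1.157, -1.29, 1.288]
force: [-0.1, 0.3, -2.2]
opening: 0.248
```

```bash
python3 - <<'E'
from h import *
avg(2)
d=snapshot("wrist");grasped(d)
go(.6321,.1017,.122,96.2,n=2)
E
```

```text
block 2052 top y -8.6 x [-12.1   1.   12.5] z [-16.5  22.2]
t 48.25 pos [0.6325 0.1019 0.139 ] sd [0.0001 0.     0.0001] jaw 96.3 F [ 0.  -0.3 -2.3] op 0.253 j7 1.3 -> shift [-0.2 17.   0.5] yaw 0.001
```

step_arm(
  motion=[
    [0,[0,4,0.5],0],
    [0,[0,8,0.5],0],
    [0,[0,12,0.5],0],
    [0,[0,12,0.5],0],
  ],
)

```text
time: 48.75
ee_pos: [0.6313, 0.1017, 0.1257]
ee_rot: [-1.155, -1.288, 1.29]
force: [0.3, -0.4, -2.9]
opening: 0.252
```

```bash
python3 - <<'E'
from h import *
go(n=2)
E
```

```text
t 48.8 pos [0.6313 0.1017 0.1258] sd [0.0001 0.     0.0001] jaw 96.3 F [ 0.3  0.  -2.9] op 0.251 j7 1.29 -> shift [0. 0. 0.] yaw 0.0
```

step_arm(
  motion=[
    [0,[0,4,-0.5],0],
    [0,[0,8,-0.5],0],
    [0,[0,11,-0.5],0],
    [0,[0,14,-0.5],0],
    [0,[0,15,-0.5],0],
    [0,[0,15,-0.5],0],
    [0,[0,15,-0.5],0],
  ],
)

```text
time: 49.68
ee_pos: [0.6322, 0.102, 0.1131]
ee_rot: [-1.156, -1.29, 1.289]
force: [-3.4, -0.5, 11.7]
opening: 0.25
```

```bash
python3 - <<'E'
from h import *
go(n=2);d=snapshot("wrist");grasped(d)
E
```

```text
t 49.73 pos [0.6321 0.102  0.1131] sd [0. 0. 0.] jaw 96.3 F [-3.4 -0.5 12.3] op 0.249 j7 1.29 -> shift [0. 0. 0.] yaw 0.0
block 2044 top y -8.6 x [-11.7   0.9  12.5] z [-16.4  22.2]
```

step_arm(
  motion=[
    [0,[0,1.3,0],0],
    [0,[0,1.3,0],0],
    [0,[0,1.3,0],0.15],
    [0,[0,1.3,0],0.32],
    [0,[0,1.3,0],0.49],
    [0,[0,1.3,0],0.66],
    [0,[0,1.3,0],0.83],
    [0,[0,1.3,0],1.0],
    [0,[0,1.3,0],1.17],
    [0,[0,1.3,0],1.34],
    [0,[0,1.3,0],1.48],
    [0,[0,1.3,0],1.58],
    [0,[0,1.3,0],1.58],
    [0,[0,1.3,0],1.58],
  ],
)

```text
time: 51.52
ee_pos: [0.6341, 0.1017, 0.1126]
ee_rot: [-1.569, -0.083, 0.075]
force: [-1.9, -1.4, 13.2]
opening: 0.254
```

```bash
python3 - <<'E'
from h import *
go(n=2);print(state()["torque"]);d=snapshot("wrist");grasped(d);save(d,"w18.png",None,1.2)
E
```

```text
t 51.58 pos [0.6341 0.1017 0.1126] sd [0. 0. 0.] jaw 5.8 F [-1.7 -1.2 12.4] op 0.248 j7 0.09 -> shift [0. 0. 0.] yaw 0.0
[-0.30476125  0.64664205  0.09561064]
block 2032 top y -8.6 x [-11.8   0.4  11.9] z [-15.5  22.5]
```

View pics/w18.png

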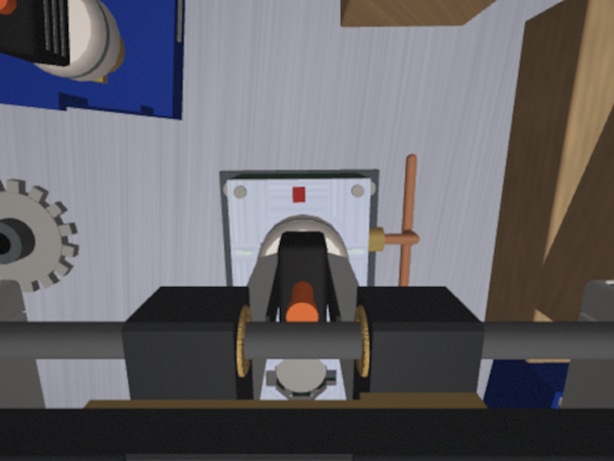

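Turned to the stop. Ease up 9 mm, release, retreat, check.

step_arm(
  motion=[
    [0,[0,-4,0],0],
    [0,[0,-8,0],0],
    [0,[0,-10,0],0],
    [0,[0,-10,0],0],
    [0.4,[0,-10,0],0],
    [0.5,[0,-10,0],0],
    [0.5,[0,-10,0],0],
    [0.5,[0,-40,0],0],
    [0.5,[0,-90,0],0],
    [0.5,[0,-115,0],-0.1],
    [0.5,[0,-115,-40],-0.1],
    [0.5,[0,-115,-60],-0.1],
    [0.5,[0,-115,-60],-0.1],
  ],
)

```text
time: 53.25
ee_pos: [0.6376, 0.0401, 0.2245]
ee_rot: [-1.566, -0.153, 0.155]
force: [-0.7, 0.8, 0.2]
opening: 0.494
```

```bash
python3 - <<'E'
from h import *
avg(3)
d=snapshot("wrist");save(d,"w19.png",None,1.2)
for k,v in blocks(d,nominal(),.04,.008).items(): print(k,v)
w=cloud(d)
for c,a,m in blobs(orange(d)): print(c.round(1),a,np.nanmedian(w[m],0).round(4),np.nanpercentile(w[m][:,2],95))
for n in("scene","side"):
  d=snapshot(n)
  for k,v in blocks(d,nominal()).items(): print(n,k,v)
  w=cloud(d)
  for c,a,m in blobs(orange(d)):
    q=np.nanmedian(w[m],0)
    if q[0]<.7 and q[1]>-.4: print(c.round(1),q.round(3))
go(.414,-.224,.21,74,n=1)
E
```

```text
p2 (0.6521, -0.0855, 0.1289, -83.9, 42, 23, 567)
p4 (0.6345, 0.1011, 0.1288, -84.0, 45, 23, 1069)
scene p2 (0.6561, -0.0886, 0.1292, -84.7, 43, 21, 129)
scene p4 (0.6389, 0.0993, 0.1293, -84.5, 42, 21, 114)
scene t1 (0.4171, -0.2234, 0.0876, -16.9, 43, 23, 77)
scene t4 (0.5034, -0.303, 0.0876, -59.3, 43, 24, 103)
[331.1 148.4] [0.368 0.222 0.092]
[355.5 147. ] [0.369 0.298 0.093]
[179.8 165.8] [ 0.418 -0.224  0.114]
[366.3 173.5] [0.479 0.299 0.094]
[339.8 175.9] [0.48  0.222 0.093]
[148.7 192.1] [ 0.503 -0.303  0.113]
[310.5 213.7] [0.639 0.099 0.152]
[232.8 225.3] [ 0.657 -0.089  0.155]
side p2 (0.6507, -0.0902, 0.1292, -80.3, 42, 23, 87)
side p4 (0.6345, 0.0982, 0.1298, -85.6, 42, 21, 62)
side t1 (0.4139, -0.2251, 0.0871, -10.0, 44, 25, 145)
side t4 (0.502, -0.3031, 0.0875, -52.0, 45, 23, 145)
[217.2 137.8] [0.477 0.298 0.096]
[183.6 142.1] [0.37  0.297 0.095]
[221.  153.5] [0.478 0.223 0.094]
[185.2 158.4] [0.366 0.22  0.095]
[305.3 206.7] [ 0.653 -0.09   0.155]
[222.8 275.2] [ 0.414 -0.227  0.114]
[265.  295.2] [ 0.5   -0.297  0.111]
[266.3 298.8] [ 0.502 -0.307  0.112]
t 53.5 pos [0.6378 0.044  0.2245] sd [0. 0. 0.] jaw 11.6 F [0.2 0.  0.5] op 0.5 j7 0.23 -> shift [-273.    14.4 -217.7] yaw -1.089
```

View pics/w19.png

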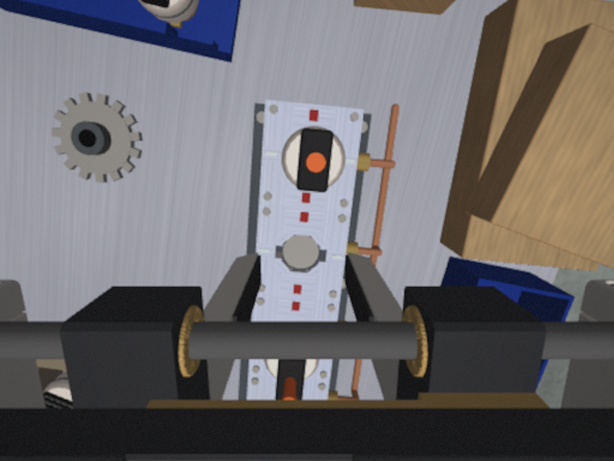

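```bash
python3 - <<'E'
from h import *
d=snapshot("wrist");w=cloud(d);print(d["color"][135,263],w[131:140:2,263].round(4).tolist())
d=snapshot("side");save(d,"sd19.png",(240,140,330,260),6)
E
```

```text
[212 105  59] [[0.6342, 0.1045, 0.1546], [0.6345, 0.103, 0.1549], [0.6349, 0.1015, 0.1545], [0.6351, 0.1, 0.1557], [0.6355, 0.0984, 0.1548]]
```

View pics/sd19.png

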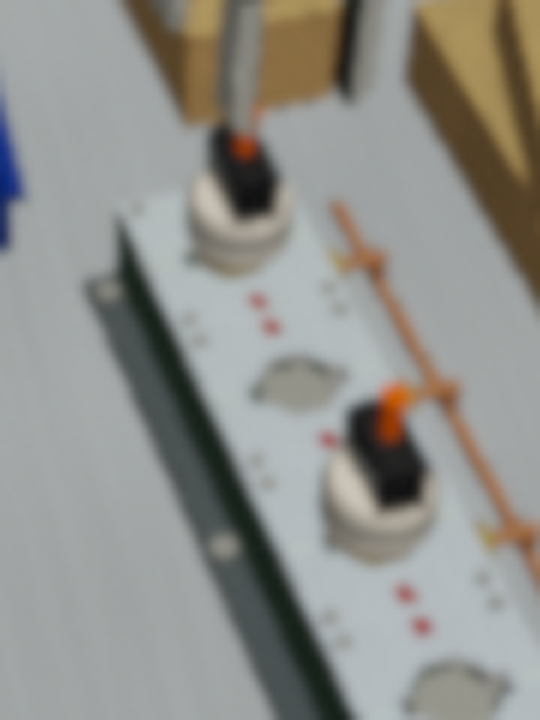

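step_arm(
  motion=[
    [0.5,[-25,0,-20],-0.1],
    [0.5,[-68,0,-54],-0.25],
    [0.5,[-112,0,-89],-0.41],
    [0.5,[-156,0,-124],-0.57],
    [0.5,[-200,0,-159],-0.73],
    [0.5,[-240,5,-191],-0.89],
    [0.5,[-265,10,-211],-1.03],
    [0.5,[-273,14,-218],-1.089],
    [0.5,[-273,14,-218],-1.089],
    [0.5,[-273,14,-218],-1.089],
    [0.5,[-273,14,-218],-1.089],
  ],
)

```text
time: 54.98
ee_pos: [0.4146, -0.2249, 0.2111]
ee_rot: [-1.329, -1.001, 1.0]
force: [0.3, -0.3, -0.5]
opening: 0.499
```

```bash
python3 - <<'E'
from h import *
avg(4)
d=snapshot("wrist");save(d,"w20.png",None,1.2)
for k,v in blocks(d,nominal(),.045,.006).items(): print(k,v)
go(.4138,-.2238,.079,74,n=2)
E
```

```text
t1 (0.4128, -0.224, 0.0866, -14.7, 47, 23, 768)
t4 (0.4858, -0.2859, 0.0858, 68.1, 20, 11, 120)
t 55.23 pos [ 0.4141 -0.2254  0.211 ] sd [0. 0. 0.] jaw 73.9 F [-0.4  0.1  0.3] op 0.499 j7 1.7 -> shift [  1.5 132.    0.7] yaw -0.002
```

View pics/w20.png

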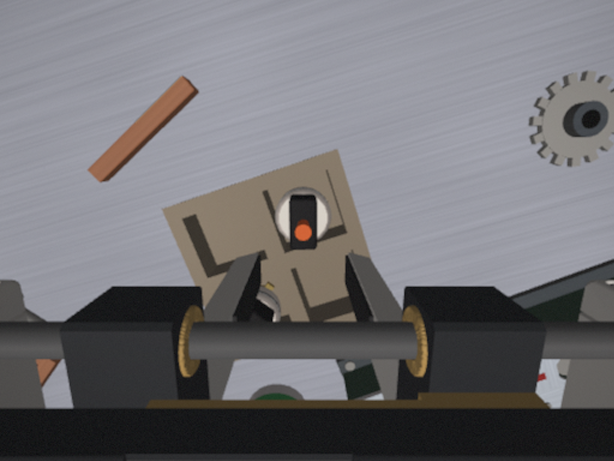

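step_arm(
  motion=[
    [0.5,[1.2,40,1.3],-0.015],
    [0.5,[1.2,80,1.3],-0.015],
    [0.5,[1.2,115,1.3],-0.015],
    [0.5,[1.2,130,1.3],-0.015],
    [0.5,[1.2,131,1.3],-0.015],
    [0.5,[1.2,131,1.3],-0.015],
    [0.5,[1.2,131,1.3],-0.015],
  ],
)

```text
time: 56.1
ee_pos: [0.4135, -0.2245, 0.0808]
ee_rot: [-1.325, -1.011, 1.01]
force: [0.2, -0.5, 0.0]
opening: 0.5
```

```bash
python3 - <<'E'
from h import *
go(.4132,-.2239,.079,74.8,n=3)
E
```

```text
t 56.2 pos [ 0.4134 -0.2245  0.0807] sd [0.0001 0.     0.    ] jaw 74.7 F [-0.1  0.1  0.1] op 0.502 j7 1.68 -> shift [0.5 1.7 0.4] yaw -0.002
```

step_arm(
  motion=[
    [0.5,[0.5,1.7,0.4],0],
    [0,[0.5,1.7,0.4],0],
    [0,[0.5,1.7,0.4],0],
    [0,[0.5,1.7,0.4],0],
    [0,[0.5,1.7,0.4],0],
    [0,[0.5,1.7,0.4],0],
    [0,[0.5,-8,0.4],0],
    [0,[0.5,-40,0.4],0],
    [0,[0.5,-90,0.4],0],
    [0,[0.5,-140,0.4],0],
    [0,[0.5,-155,0.4],0],
    [0,[0.5,-155,0.4],0],
  ],
)

```text
time: 57.7
ee_pos: [0.4128, -0.2237, 0.2362]
ee_rot: [-1.326, -1.012, 1.01]
force: [1.0, 0.2, -4.3]
opening: 0.254
```

```bash
python3 - <<'E'
from h import *
avg(4)
d=snapshot("wrist");grasped(d)
go(.6428,.0071,.205,96.2,n=2)
E
```

```text
block 2068 top y -8.7 x [-11.9   0.3  12.4] z [-16.2  22.4]
t 57.95 pos [ 0.4117 -0.2232  0.2338] sd [0.0001 0.     0.    ] jaw 74.7 F [-0.9  0.2 -4.1] op 0.252 j7 1.71 -> shift [ 283.    28.5 -162.3] yaw -0.375
```

step_arm(
  motion=[
    [0,[30,0,-17],-0.04],
    [0,[80,0,-46],-0.1],
    [0,[133,0,-76],-0.17],
    [0,[186,3,-107],-0.24],
    [0,[235,10,-135],-0.31],
    [0,[270,22,-155],-0.36],
    [0,[283,28,-162],-0.375],
    [0,[283,28,-162],-0.375],
    [0,[283,28,-162],-0.375],
    [0,[283,28,-162],-0.375],
  ],
)

```text
time: 59.2
ee_pos: [0.643, 0.0048, 0.2075]
ee_rot: [-1.158, -1.286, 1.287]
force: [-0.1, -0.2, -4.1]
opening: 0.252
```

```bash
python3 - <<'E'
from h import *
avg(4)
d=snapshot("wrist");save(d,"w21.png",None,1.2);grasped(d)
go(.6428,.0071,.138,96.2,n=2)
E
```

```text
block 2039 top y -8.6 x [-11.5   0.1  12.2] z [-16.1  22.3]
t 59.45 pos [0.6434 0.0061 0.2074] sd [0.     0.0001 0.0001] jaw 96.2 F [ 0.  -0.  -4.4] op 0.25 j7 1.52 -> shift [ 1.1 69.4  0.5] yaw -0.001
```

View pics/w21.png

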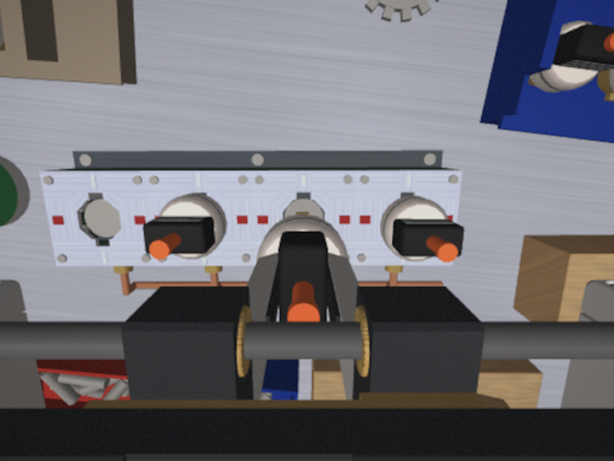

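step_arm(
  motion=[
    [0,[1.1,20,0.5],0],
    [0,[1.1,45,0.5],0],
    [0,[1.1,62,0.5],0],
    [0,[1.1,68,0.5],0],
    [0,[1.1,69,0.5],0],
    [0,[1.1,69,0.5],0],
    [0,[1.1,69,0.5],0],
  ],
)

```text
time: 60.32
ee_pos: [0.6434, 0.0077, 0.1387]
ee_rot: [-1.157, -1.289, 1.288]
force: [-0.2, 0.2, -3.9]
opening: 0.252
```

```bash
python3 - <<'E'
from h import *
avg(2)
go(.6428,.0071,.126,96.2,n=2)
E
```

```text
t 60.42 pos [0.6433 0.0077 0.1386] sd [0.     0.     0.0001] jaw 96.2 F [-0.3 -0.  -3.3] op 0.252 j7 1.5 -> shift [-0.5 12.6  0.6] yaw -0.0
```

step_arm(
  motion=[
    [0,[-0.5,4,0.2],0],
    [0,[-0.5,8,0.2],0],
    [0,[-0.5,12,0.2],0],
    [0,[-0.5,12,0.2],0],
    [0,[-0.5,12,0.2],0],
  ],
)

```text
time: 61.05
ee_pos: [0.6427, 0.0072, 0.1258]
ee_rot: [-1.156, -1.288, 1.289]
force: [0.9, 1.3, -3.9]
opening: 0.254
```

```bash
python3 - <<'E'
from h import *
go(n=2)
E
```

```text
t 61.1 pos [0.6427 0.0072 0.1259] sd [0. 0. 0.] jaw 96.2 F [ 0.5  0.9 -3.9] op 0.253 j7 1.49 -> shift [0. 0. 0.] yaw 0.0
```

step_arm(
  motion=[
    [0,[0,4,0],0],
    [0,[0,8,0],0],
    [0,[0,12,0],0],
    [0,[0,15,0],0],
    [0,[0,16.3,0],0],
    [0,[0,16.3,0],0],
    [0,[0,16.3,0],0],
    [0,[0,16.3,0],0],
  ],
)

```text
time: 62.1
ee_pos: [0.6432, 0.0072, 0.1116]
ee_rot: [-1.157, -1.289, 1.288]
force: [-4.0, -1.3, 12.4]
opening: 0.25
```

```bash
python3 - <<'E'
from h import *
go(n=2);d=snapshot("wrist");grasped(d)
E
```

```text
t 62.15 pos [0.6432 0.0072 0.1116] sd [0. 0. 0.] jaw 96.2 F [-3.9 -0.7 11.4] op 0.253 j7 1.49 -> shift [0. 0. 0.] yaw 0.0
block 2033 top y -8.5 x [-11.2   0.4  12.5] z [-16.1  22.2]
```

Bottom ≈ 21.8 mm below the face; turn.

step_arm(
  motion=[
    [0,[0,0,0],0.15],
    [0,[0,0,0],0.32],
    [0,[0,0,0],0.49],
    [0,[0,0,0],0.66],
    [0,[0,0,0],0.83],
    [0,[0,0,0],1.0],
    [0,[0,0,0],1.17],
    [0,[0,0,0],1.34],
    [0,[0,0,0],1.48],
    [0,[0,0,0],1.58],
    [0,[0,0,0],1.58],
    [0,[0,0,0],1.58],
  ],
)

```text
time: 63.7
ee_pos: [0.645, 0.0071, 0.1121]
ee_rot: [-1.57, -0.082, 0.074]
force: [-1.7, 0.0, 11.4]
opening: 0.251
```

```bash
python3 - <<'E'
from h import *
go(n=2);print(state()["torque"]);d=snapshot("wrist");grasped(d)
E
```

```text
t 63.75 pos [0.645  0.0071 0.1121] sd [0. 0. 0.] jaw 5.7 F [-1.4  0.5 11.2] op 0.249 j7 0.29 -> shift [0. 0. 0.] yaw 0.0
[-0.03298463  0.44317131  0.04060156]
block 2048 top y -8.5 x [-11.8  -0.2  11.9] z [-15.7  22.6]
```

step_arm(
  motion=[
    [0,[0,-4,0],0],
    [0,[0,-8,0],0],
    [0,[0,-10,0],0],
    [0,[0,-10,0],0],
    [0.4,[0,-10,0],0],
    [0.5,[0,-10,0],0],
    [0.5,[0,-10,0],0],
    [0.5,[0,-40,0],0],
    [0.5,[0,-90,0],0],
    [0.5,[-10,-115,-15],0],
    [0.5,[-40,-115,-65],-0.1],
    [0.5,[-70,-115,-118],-0.2],
    [0.5,[-100,-115,-170],-0.3],
    [0.5,[-130,-110,-222],-0.4],
    [0.5,[-158,-100,-268],-0.5],
    [0.5,[-172,-92,-290],-0.52],
    [0.5,[-174,-90,-294],-0.52],
    [0.5,[-174,-90,-294],-0.52],
    [0.5,[-174,-90,-294],-0.52],
  ],
)

```text
time: 66.18
ee_pos: [0.4999, -0.3006, 0.1998]
ee_rot: [-1.515, -0.487, 0.486]
force: [0.2, 0.3, 1.3]
opening: 0.502
```

```bash
python3 - <<'E'
from h import *
avg(4)
d=snapshot("wrist");save(d,"w23.png",None,1.2)
for k,v in blocks(d,nominal(),.04,.006).items(): print(k,v)
go(.5013,-.3027,.080,35.5,n=2)
for n in("scene","side"):
  d=snapshot(n);save(d,n+"23.png",(120,110,400,300) if n=="scene" else (150,120,360,350),2.6)
  for k,v in blocks(d,nominal()).items(): print(n,k,v)
  w=cloud(d)
  for c,a,m in blobs(orange(d)):
    q=np.nanmedian(w[m],0)
    if q[0]<.7 and q[1]>-.4: print(c.round(1),q.round(3))
E
```

```text
t4 (0.5006, -0.3017, 0.0866, -55.1, 46, 24, 815)
t 66.42 pos [ 0.4992 -0.3017  0.1998] sd [0.0001 0.0001 0.    ] jaw 35.5 F [-0.2 -0.6 -0.6] op 0.5 j7 1.24 -> shift [  1.1 119.8  -2. ] yaw 0.001
scene p2 (0.6557, -0.0884, 0.1294, -85.3, 43, 22, 128)
scene p3 (0.6491, 0.0057, 0.1293, -83.5, 43, 23, 126)
scene p4 (0.6384, 0.0994, 0.1291, -83.8, 42, 22, 117)
scene t4 (0.5034, -0.3022, 0.0875, -56.3, 43, 23, 106)
[331.2 148.2] [0.366 0.223 0.092]
[355.4 146.9] [0.37  0.297 0.093]
[366.3 173.5] [0.478 0.298 0.094]
[339.8 175.9] [0.479 0.222 0.093]
[148.7 192.1] [ 0.503 -0.302  0.113]
[310.2 214.4] [0.639 0.098 0.15 ]
[272.4 219.7] [0.649 0.004 0.157]
[232.8 225.3] [ 0.657 -0.089  0.154]
side p2 (0.6523, -0.091, 0.1295, -84.1, 43, 22, 83)
side p3 (0.6516, -0.0092, 0.129, 72.7, 23, 8, 18)
side t4 (0.5013, -0.303, 0.0872, -52.7, 44, 24, 148)
[217.2 137.8] [0.477 0.301 0.093]
[183.6 142.1] [0.37  0.296 0.094]
[221.  153.5] [0.478 0.221 0.095]
[305.4 207. ] [ 0.653 -0.09   0.155]
[266.2 298.9] [ 0.501 -0.307  0.111]
```

View pics/scene23.png

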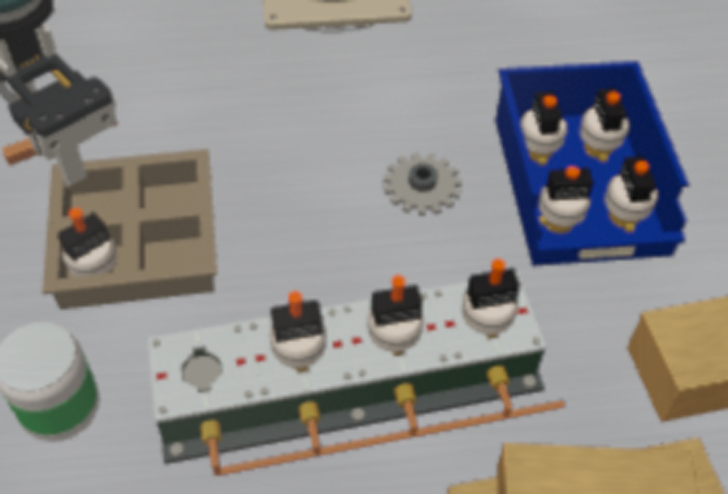

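View pics/w23.png

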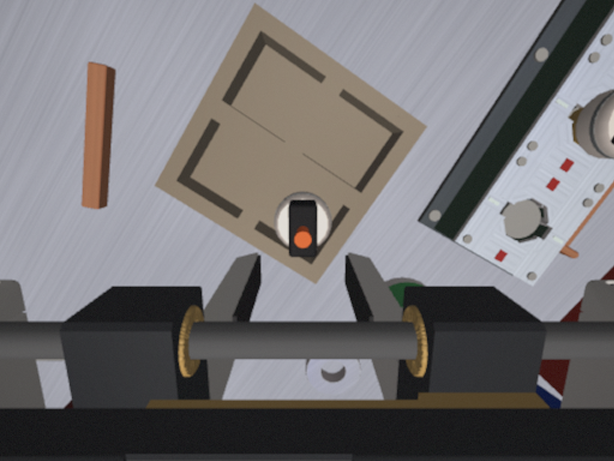

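step_arm(
  motion=[
    [0.5,[1.2,40,-1.2],0],
    [0.5,[1.2,80,-1.2],0],
    [0.5,[1.2,108,-1.2],0],
    [0.5,[1.2,119,-1.2],0],
    [0.5,[1.2,119,-1.2],0],
    [0.5,[1.2,119,-1.2],0],
    [0.5,[1.2,119,-1.2],0],
  ],
)

```text
time: 67.4
ee_pos: [0.501, -0.3033, 0.0818]
ee_rot: [-1.517, -0.486, 0.484]
force: [-0.6, -0.0, 0.3]
opening: 0.505
```

```bash
python3 - <<'E'
from h import *
go(.5009,-.302,.079,35.3,n=3)
E
```

```text
t 67.5 pos [ 0.5009 -0.3032  0.0817] sd [0.0001 0.0001 0.0001] jaw 35.5 F [-0.1  0.4  0.2] op 0.499 j7 1.27 -> shift [0.7 2.6 1. ] yaw 0.003
```

step_arm(
  motion=[
    [0.5,[0.7,2.6,1],0],
    [0.5,[0.7,2.6,1],0],
    [0,[0.7,2.6,1],0],
    [0,[0.7,2.6,1],0],
    [0,[0.7,2.6,1],0],
    [0,[0.7,2.6,1],0],
    [0,[0.7,2.6,1],0],
    [0,[0.7,-8,1],0],
    [0,[0.7,-40,1],0],
    [0,[0.7,-90,1],0],
    [0,[0.7,-135,1],0],
    [0,[0.7,-145,1],0],
    [0,[0.7,-145,1],0],
  ],
)

```text
time: 69.12
ee_pos: [0.5001, -0.3013, 0.2256]
ee_rot: [-1.516, -0.485, 0.485]
force: [1.0, 0.4, -3.0]
opening: 0.253
```

```bash
python3 - <<'E'
from h import *
avg(4)
d=snapshot("wrist");grasped(d)
go(.6634,-.1818,.205,96.2,n=2)
E
```

```text
block 2025 top y -8.7 x [-11.5   0.1  12.2] z [-15.5  22.3]
t 69.38 pos [ 0.4994 -0.3011  0.2238] sd [0.0001 0.0001 0.0001] jaw 35.5 F [-0.   0.1 -2.8] op 0.248 j7 1.23 -> shift [202.8  18.5   1.9] yaw -1.06
```

step_arm(
  motion=[
    [0,[20,0,0],-0.13],
    [0,[55,0,0],-0.3],
    [0,[92,2,1],-0.47],
    [0,[130,5,1],-0.64],
    [0,[165,10,2],-0.81],
    [0,[192,15,2],-0.97],
    [0,[203,18,2],-1.06],
    [0,[203,18,2],-1.06],
    [0,[203,18,2],-1.06],
    [0,[203,18,2],-1.06],
  ],
)

```text
time: 70.62
ee_pos: [0.6639, -0.1832, 0.2077]
ee_rot: [-1.157, -1.286, 1.288]
force: [0.0, 0.6, -3.0]
opening: 0.248
```

```bash
python3 - <<'E'
from h import *
avg(4)
d=snapshot("wrist");save(d,"w24.png",None,1.2);grasped(d)
go(.6634,-.1818,.138,96.2,n=2)
E
```

```text
block 2042 top y -8.7 x [-11.9   0.3  12.4] z [-16.1  21.9]
t 70.88 pos [ 0.6644 -0.1825  0.2079] sd [0.     0.0001 0.    ] jaw 96.2 F [ 0.1 -0.2 -2.3] op 0.249 j7 1.85 -> shift [ 0.8 69.9  0.9] yaw -0.001
```

View pics/w24.png

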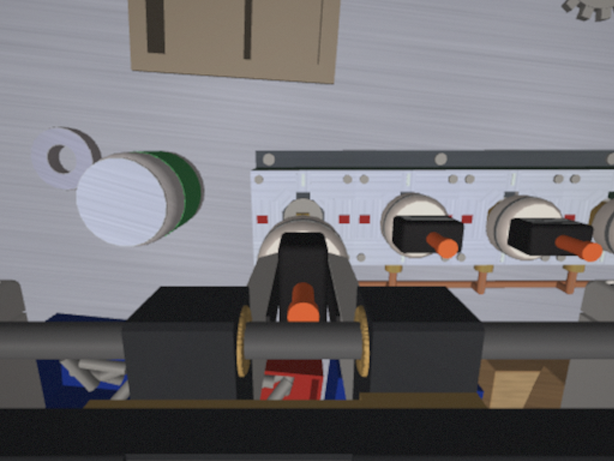

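step_arm(
  motion=[
    [0,[0.5,20,0.5],0],
    [0,[0.5,45,0.5],0],
    [0,[0.5,62,0.5],0],
    [0,[0.5,68,0.5],0],
    [0,[0.5,69,0.5],0],
    [0,[0.5,69,0.5],0],
    [0,[0.5,69,0.5],0],
  ],
)

```text
time: 71.75
ee_pos: [0.6645, -0.1819, 0.1395]
ee_rot: [-1.157, -1.289, 1.288]
force: [0.1, 0.5, -3.3]
opening: 0.251
```

```bash
python3 - <<'E'
from h import *
avg(2)
go(.6634,-.1818,.126,96.2,n=2)
E
```

```text
t 71.85 pos [ 0.6643 -0.1819  0.1393] sd [0.0001 0.     0.0001] jaw 96.2 F [-0.2 -0.1 -2.8] op 0.249 j7 1.84 -> shift [ 0.2 13.3  0.9] yaw -0.0
```

step_arm(
  motion=[
    [0,[0,4,0.5],0],
    [0,[0,8,0.5],0],
    [0,[0,12.5,0.5],0],
    [0,[0,12.5,0.5],0],
    [0,[0,12.5,0.5],0],
  ],
)

```text
time: 72.47
ee_pos: [0.6634, -0.1819, 0.1261]
ee_rot: [-1.156, -1.288, 1.288]
force: [-0.2, 0.8, -2.4]
opening: 0.251
```

```bash
python3 - <<'E'
from h import *
go(n=2)
E
```

```text
t 72.53 pos [ 0.6634 -0.1819  0.1261] sd [0.     0.     0.0001] jaw 96.2 F [-0.2  0.4 -2.6] op 0.249 j7 1.84 -> shift [0. 0. 0.] yaw 0.0
```

step_arm(
  motion=[
    [0,[0,4,0],0],
    [0,[0,8,0],0],
    [0,[0,12,0],0],
    [0,[0,15,0],0],
    [0,[0,16.5,0],0],
    [0,[0,16.5,0],0],
    [0,[0,16.5,0],0],
    [0,[0,16.5,0],0],
  ],
)

```text
time: 73.53
ee_pos: [0.6639, -0.182, 0.112]
ee_rot: [-1.158, -1.289, 1.288]
force: [-3.7, 1.3, 11.6]
opening: 0.252
```

```bash
python3 - <<'E'
from h import *
go(n=2);d=snapshot("wrist");grasped(d)
E
```

```text
t 73.58 pos [ 0.6639 -0.182   0.112 ] sd [0. 0. 0.] jaw 96.2 F [-3.8  1.1 11.7] op 0.253 j7 1.83 -> shift [0. 0. 0.] yaw 0.0
block 2016 top y -8.7 x [-11.2   0.4  12.5] z [-16.3  21.7]
```

step_arm(
  motion=[
    [0,[0,0,0],0.15],
    [0,[0,0,0],0.32],
    [0,[0,0,0],0.49],
    [0,[0,0,0],0.66],
    [0,[0,0,0],0.83],
    [0,[0,0,0],1.0],
    [0,[0,0,0],1.17],
    [0,[0,0,0],1.34],
    [0,[0,0,0],1.48],
    [0,[0,0,0],1.58],
    [0,[0,0,0],1.58],
    [0,[0,0,0],1.58],
  ],
)

```text
time: 75.12
ee_pos: [0.6657, -0.1817, 0.1125]
ee_rot: [-1.57, -0.082, 0.074]
force: [-1.6, 0.5, 12.3]
opening: 0.253
```

```bash
python3 - <<'E'
from h import *
go(n=2);print(state()["torque"]);d=snapshot("wrist");grasped(d)
E
```

```text
t 75.17 pos [ 0.6657 -0.1817  0.1125] sd [0. 0. 0.] jaw 5.7 F [-0.9  0.4 12.1] op 0.252 j7 0.6 -> shift [0. 0. 0.] yaw 0.0
[0.34011318 0.48657533 0.0226402 ]
block 2028 top y -8.8 x [-11.8  -0.2  11.9] z [-15.6  22.3]
```

step_arm(
  motion=[
    [0,[0,-4,0],0],
    [0,[0,-8,0],0],
    [0,[0,-10,0],0],
    [0,[0,-10,0],0],
    [0.4,[0,-10,0],0],
    [0.5,[0,-10,0],0],
    [0.5,[0,-10,0],0],
    [0.5,[0,-40,0],0],
    [0.5,[0,-90,0],0],
    [0.5,[0,-140,-10],0],
    [0.5,[-10,-180,-40],0],
    [0.5,[-20,-200,-60],0],
    [0.5,[-20,-200,-60],0],
    [0.5,[-20,-200,-60],0],
  ],
)

```text
time: 76.97
ee_pos: [0.6492, -0.2418, 0.308]
ee_rot: [-1.567, -0.077, 0.08]
force: [-0.4, 0.8, 0.0]
opening: 0.502
```

```bash
python3 - <<'E'
from h import *
avg(4)
D={n:snapshot(n) for n in("wrist","scene","side")}
for n,d in D.items():
  save(d,n+"25.png",{"wrist":None,"scene":(120,110,400,300),"side":(150,100,360,350)}[n],{"wrist":1.4,"scene":2.7,"side":2.4}[n])
  for k,v in blocks(d,nominal(),.035,.006).items(): print(n,k,v)
  w=cloud(d)
  h=cv2.cvtColor(d["color"],cv2.COLOR_RGB2HSV)
  o=(h[...,0]<15)&(h[...,1]>160)&(h[...,2]>140)
  for c,a,m in blobs(o,4):
    q=np.nanmedian(w[m],0)
    if q[0]<.7 and q[2]>.08 and q[1]>-.4: print(c.round(1),q.round(3),np.nanpercentile(w[m][:,2],90).round(3))
print(state()["force"])
E
```

```text
wrist p1 (0.6658, -0.1832, 0.1288, -84.5, 44, 22, 587)
wrist p2 (0.6525, -0.0883, 0.1287, -83.2, 45, 22, 701)
[271.  36.] [ 0.653 -0.088  0.154] 0.156
[272.5 131.5] [ 0.666 -0.183  0.154] 0.155
scene p1 (0.6692, -0.1827, 0.1297, -83.1, 43, 22, 138)
scene p2 (0.6559, -0.0887, 0.1296, -85.9, 43, 23, 133)
scene p3 (0.6477, 0.0051, 0.1291, -83.4, 43, 22, 129)
scene p4 (0.6386, 0.0992, 0.1293, -85.1, 42, 21, 116)
[355.5 146.7] [0.37  0.298 0.095] 0.097
[330.9 148.4] [0.367 0.222 0.092] 0.094
[366.4 173.5] [0.478 0.298 0.093] 0.095
[339.9 175.9] [0.48  0.221 0.093] 0.095
[310.7 213.3] [0.638 0.099 0.153] 0.156
[272.3 219.8] [0.648 0.004 0.154] 0.157
[233.  225.7] [ 0.657 -0.089  0.154] 0.157
[192.2 233.9] [ 0.67  -0.183  0.154] 0.156
side p1 (0.6647, -0.185, 0.1294, -82.0, 43, 21, 106)
side p2 (0.6517, -0.0914, 0.1296, -86.6, 42, 22, 89)
side p3 (0.6443, 0.0036, 0.1294, -86.2, 43, 22, 79)
side p4 (0.6333, 0.0989, 0.1286, -77.6, 44, 22, 72)
[217.5 137.8] [0.479 0.3   0.092] 0.098
[183.6 142.1] [0.37  0.297 0.095] 0.097
[220.7 153.5] [0.478 0.223 0.094] 0.096
[280.5 159.2] [0.635 0.101 0.154] 0.157
[185.3 158.4] [0.366 0.224 0.092] 0.097
[292.8 182.8] [0.645 0.002 0.154] 0.158
[305.2 207.7] [ 0.653 -0.091  0.155] 0.157
[320.7 235.4] [ 0.665 -0.185  0.153] 0.156
[ 0.45338261 -0.13618428 -0.12464674]
```

View pics/wrist25.png

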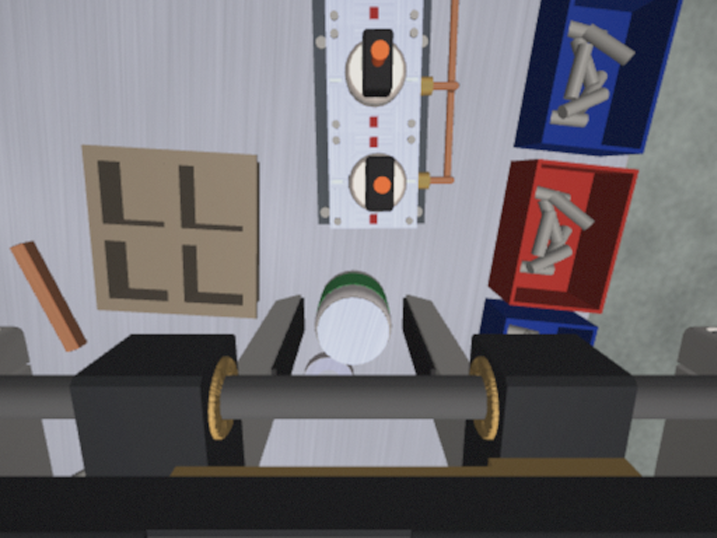

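View pics/scene25.png

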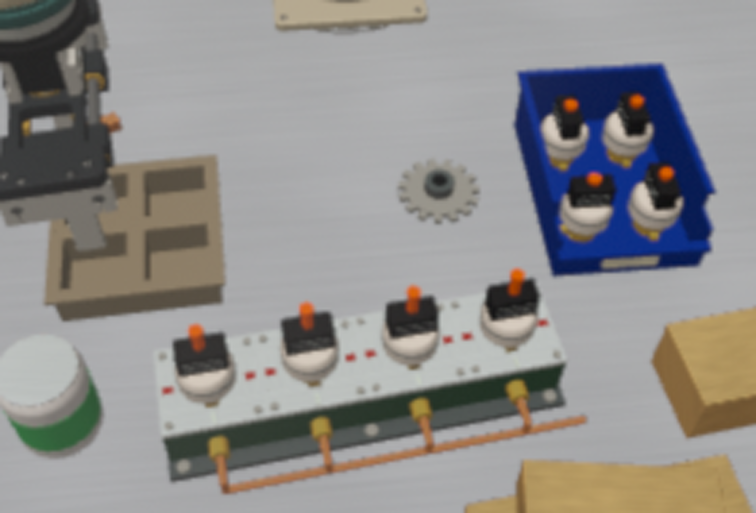

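View pics/side25.png

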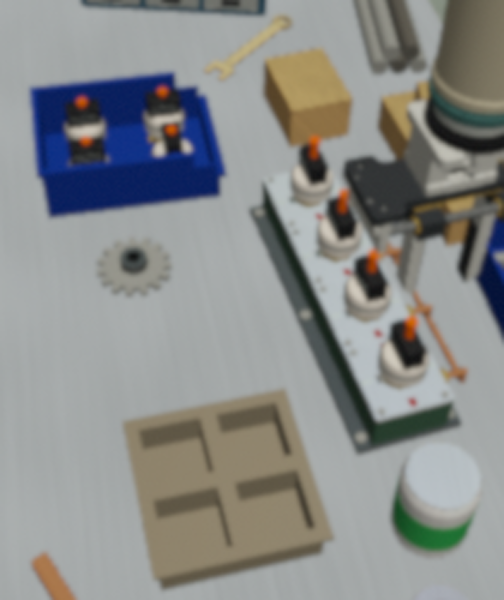

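```bash
python3 -c "
from h import *
print(job_done())"
```

```text
the job is handed in; nothing more can be done
None
```

The lubrication station is serviced: all four ports hold a full cartridge locked home, and all four spent ones stand in the blue bin. I handed the job in at about 77 s of the 210 s allowed; no verdict is reported back.

**What I did:**
- I took the three spent cartridges out of ports 1, 3 and 4, and the spent one out of the tray, and stood them two by two in the bin.
- I fitted the three full cartridges from the tray into ports 4, 3 and 1, pushing each about 21–22 mm below the face and turning it a quarter clockwise. I left the full one in port 2 alone.

**Last checks** (two fixed cameras, plus the wrist camera for ports 1 and 2):

| Check | Reading |
|---|---|
| Height of grip-block tops | 0.129 m in all four ports, so the bottoms are about 13 mm below the face |
| Direction of grip blocks | within a few degrees of the red marks, except one coarse side-camera reading at port 4 (about 6° off, still inside 0.2 rad) |
| Rod tops | about 0.155 m in all four ports, so the rods stand out about 20 mm |
| Bin | still where it was, four cartridges standing in it |
| Sprocket and tin | still in place by eye; not re-measured at the end |
| Robot | clear of everything, no force on the tool |

**Disagreements:** the cameras differ from each other by up to 4–5 mm in x. The newly fitted cartridges sit about 2–3 mm off the port centres I had worked out, which is play in the openings and within the 6 mm limit.

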